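Set out the clay stamps on their sample tiles

TASK

Set out the stamps for the pottery class: stand each of the four wooden stamps upright on the terracotta sample tile that shows its own print, centred on the print and turned to line up with it. Leave the two soft clay bowls where they are.

Things in the scene. Friction and masses are not known exactly. Their poses are not given: they have to be found in the camera images.
- round_stamp_center (a point): Loose wooden clay stamp, 60 mm tall, 90 to 165 g, standing upright on the table at first. Its foot is a disc 64 mm across, 14 mm thick; on its middle stands the handle, a round knob 28 to 29 mm across, from 14 to 60 mm above the underside, its upper part dark blue. The point is at the stamp's centre, 30 mm above its underside; z is up. Its turn does not matter.
- round_tile: Fired terracotta sample tile, fixed to the table, 112 mm (x) x 92 mm (y), 8 mm thick, with a flat dark blue glazed print at its centre: the foot of the round stamp (disc 64 mm across, 4 mm larger all round), with the same x and y axes. Origin at the centre of its underside on the table; z is up.
- square_stamp_center (a point): Loose wooden clay stamp, 60 mm tall, 90 to 165 g, standing upright on the table at first. Its foot is a square 58 x 58 mm, 14 mm thick; on its middle stands the handle, an upright block 37 mm long (x) and 25 mm thick (y), from 14 to 60 mm above the underside, its upper part green. The point is at the stamp's centre, 30 mm above its underside; z is up. Any quarter turn is as good.
- square_tile: Fired terracotta sample tile, fixed to the table, 112 mm (x) x 92 mm (y), 8 mm thick, with a flat green glazed print at its centre: the foot of the square stamp (square 58 x 58 mm, 4 mm larger all round), with the same x and y axes. Origin at the centre of its underside on the table; z is up.
- bar_stamp_center (a point): Loose wooden clay stamp, 60 mm tall, 90 to 165 g, standing upright on the table at first. Its foot is a narrow oblong 90 mm (x) x 30 mm (y), 14 mm thick; on its middle stands the handle, an upright block 37 mm long (x) and 25 mm thick (y), from 14 to 60 mm above the underside, its upper part yellow. The point is at the stamp's centre, 30 mm above its underside; z is up. Either way round is as good.
- bar_tile: Fired terracotta sample tile, fixed to the table, 112 mm (x) x 92 mm (y), 8 mm thick, with a flat yellow glazed print at its centre: the foot of the bar stamp (narrow oblong 90 mm (x) x 30 mm (y), 4 mm larger all round), with the same x and y axes. Origin at the centre of its underside on the table; z is up.
- leaf_stamp_center (a point): Loose wooden clay stamp, 60 mm tall, 90 to 165 g, standing upright on the table at first. Its foot is a pointed leaf (lens) 84 mm (x) x 46 mm (y), 14 mm thick; on its middle stands the handle, an upright block 37 mm long (x) and 25 mm thick (y), from 14 to 60 mm above the underside, its upper part red. The point is at the stamp's centre, 30 mm above its underside; z is up. Either way round is as good (the leaf is symmetric).
- leaf_tile: Fired terracotta sample tile, fixed to the table, 112 mm (x) x 92 mm (y), 8 mm thick, with a flat red glazed print at its centre: the foot of the leaf stamp (pointed leaf (lens) 84 mm (x) x 46 mm (y), 4 mm larger all round), with the same x and y axes. Origin at the centre of its underside on the table; z is up.
- bowl_a: Loose soft clay bowl, brown, 100 mm across the rim, 48 mm high, 0.28 kg: to be left where it is. Origin at the centre of its underside.
- bowl_b: Loose soft clay bowl, light brown, 92 mm across the rim, 52 mm high, 0.25 kg: to be left where it is. Origin at the centre of its underside.
Mind the look-alikes: they are no part of the job. What is shaped like the bar_tile but white is not meant.

How it is judged:
By the outcome, as a careful person would: the job done as asked, in the order asked, and still so for the second after the job is handed in, with the robot touching nothing.
It also fails if it takes over 112 s, if anything falls off the work surface, if the arm or the gripper's body presses on something with over 40 N, if the wrist force passes 120 N, or if a joint passes its speed limit or range.

ROBOT

A 6-joint arm with a two-finger parallel gripper is mounted at the origin on the work surface. World frame = base frame: x ahead of the robot, y to its left, z up, the work surface at z = 0. Lengths are in m, angles in rad, forces in N, time in s.
With the tool pointing down it reaches from about 0.35 to 0.975 m from the base axis. Payload 4.9 kg.
Tool frame: the origin (TCP) lies midway between the tips of the shut fingers; the grasp point (between the pads) lies 19 mm behind it; z points along the fingers, y is the direction in which the jaws open and shut (so a half turn about z gives the same grasp; the last joint's range is limited). The gripper opens to 85 mm and grips with 20 to 120 N. Pads are 22 mm wide; open, the fingers measure 114 mm over their backs; the gripper's body (76 mm by 85 mm) begins 54 mm behind the grasp point. The pads swing forward as they close: fully open they stand 13 mm farther back than shut.
Start: joints at [-1.43, 0.053, 1.613, -0, 1.476, -0.119], TCP at [0.161, -0.604, 0.231] pointing down, gripper open.
Joint ranges: [-3.01, 3.01], [-1.01, 2.22], [0.06, 2.58], [-1.02, 4.17], [0.09, 2.62], [-3.14, 3.14]. Speed limits (rad/s): [2.57, 2.57, 3.14, 3.14, 3.14, 3.14].

INTERFACE

Orientations are given as a unit quaternion [w, x, y, z].
In Python, from plant import manip, cams gives the robot as it stands.
- The arm moves only by the tool jog_arm, never from a script. Its argument "targets" is a list of rows, each a list of 4 numbers: the shift along the tool's x, y, z in m, then the turn about the tool's z in degrees. A call has 1 to 5 rows; each row is the pose to reach, as a shift and turn from the pose commanded when the call began, along the tool's axes at that moment; what a row does not reach only later rows make up. A row lasts 1/12 s, in which the tool goes at most 41.7 mm and 7.16 degrees, less where a joint would pass 70% of its speed; a pose out of reach is approached as far as the arm can. A call with a gripper value outside its range is refused whole. "fingers" is the opening, from 0 (shut) to 1 (fully open), set as the call begins (left out, the last holds). The fingers move at their own pace and stop on an object; the grip force is fixed at half the most. Time passes only in rows, so rows that repeat a pose let the fingers close. It gives the time, the measured TCP pose, the force and the opening at its end, in the units of the state.
- manip.state(): the state, without advancing time (a new reading comes with each control period).
- cams.grab_frame(name): name is "side" or "top"; returns the picture (480x640x3 uint8, red, green, blue); there is no depth.
- cams.get_calibration(name): a dict with "camera_matrix" (3x3 intrinsics, pixels), "distortion" ([k1, k2, p1, p2, k3] as OpenCV has them; the pictures are not rectified), "cam_to_world" (4x4, takes a point from camera to world coordinates). Camera axes: x right, y up, looking along -z (the intrinsics and any distortion apply to the point x, -y, -z); pixel columns grow to the right and rows downward; lengths in m; the calibration is good to about 2 mm. A picture is of the moment at which its call begins. get_calibration takes no time and is no camera call.
- manip.job_done(): hands the job in, once; it reports no verdict.
The state is a dict: "time": time; "joint_pos": joint angles; "joint_vel": joint speeds; "joint_efforts": joint torques, N m; "tool_pos": TCP position; "tool_rot": TCP orientation; "contact_force": force on the tool from outside, world axes, zero at the start; "ft_torque": the same for the moment, N m; "gripper_width": opening from 0.0 (shut) to 1.0 (fully open).
Only numpy, scipy, OpenCV 4.12 (cv2) and the standard library are available. Lean on these libraries where they do the work, as an engineer would, in place of code of your own. Each camera call takes 0.05 s, during which the arm holds its last target. There are 200 camera calls.

## Working session

There is one attempt and no reset: what is moved stays moved. The work goes in short steps, Python scripts to look and compute and a tool call to move; the robot and the scene stay as the last step left them, time stands still between calls to the robot, and variables do not carry over. Pictures are saved under pics/ and viewed, about 12 in all and at most 16, crops included, and the job is handed in when it is done.

Besides the shell and the picture viewer there is one more tool, called after ">>>" in YAML: its name, and indented under it one key for each argument. jog_arm: Moves the arm, as the interface text tells. Its arguments: {"type":"object","properties":{"targets":{"type":"array"},"fingers":{"type":"number"}},"required":["targets"]}

```bash
ls; mkdir -p pics
python3 - <<'E'
from plant import manip, cams
import cv2, numpy as np
for n in ("top","side"):
    cv2.imwrite(f"pics/{n}0.png", cams.grab_frame(n)[:,:,::-1])
    c=cams.get_calibration(n); print(n,{k:np.round(v,3).tolist() for k,v in c.items()})
print(manip.state())
E
```

```text
pics
top {'camera_matrix': [[566.471, 0.0, 324.767], [0.0, 566.471, 237.669], [0.0, 0.0, 1.0]], 'distortion': [-0.12, 0.0, 0.0, 0.0, 0.0], 'cam_to_world': [[0.026, 0.994, -0.108, 0.263], [-0.999, 0.028, 0.02, -0.036], [0.023, 0.108, 0.994, 1.599], [0.0, 0.0, 0.0, 1.0]]}
side {'camera_matrix': [[588.15, 0.0, 313.969], [0.0, 588.15, 242.6], [0.0, 0.0, 1.0]], 'distortion': [-0.047, 0.0, 0.0, 0.0, 0.0], 'cam_to_world': [[-0.973, 0.157, -0.167, 0.21], [-0.228, -0.599, 0.767, 1.041], [0.02, 0.785, 0.619, 0.909], [0.0, 0.0, 0.0, 1.0]]}
{'time': 0.1, 'joint_pos': array([-1.43003450e+00,  5.32720211e-02,  1.61417443e+00,  5.30375850e-05,
        1.47598044e+00, -1.19004550e-01]), 'joint_vel': array([-1.27831099e-04, -8.92763093e-04, -2.72292896e-03, -3.88426820e-04,
       -2.44735068e-03,  8.99915474e-05]), 'joint_efforts': array([ 7.11538505e-04, -3.94905102e+01, -3.71359706e+01, -1.10475905e-04,
        3.98492746e-03, -7.78653259e-06]), 'tool_pos': array([ 0.1604666 , -0.60346594,  0.23018702]), 'tool_rot': array([-9.17351696e-04,  9.91576941e-01,  1.29515748e-01,  1.64189956e-05]), 'contact_force': array([-0.369708  ,  0.72149026, -0.14207129]), 'ft_torque': array([-0.00908071,  0.01124923,  0.05322678]), 'gripper_width': 1.0004915646014971}
```

View pics/top0.png

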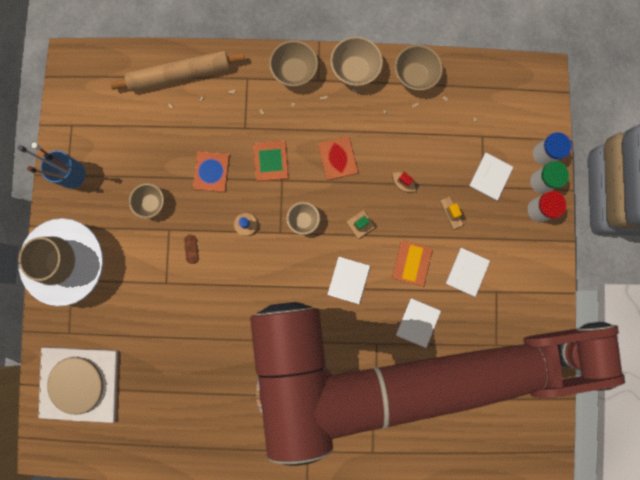

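View pics/side0.png

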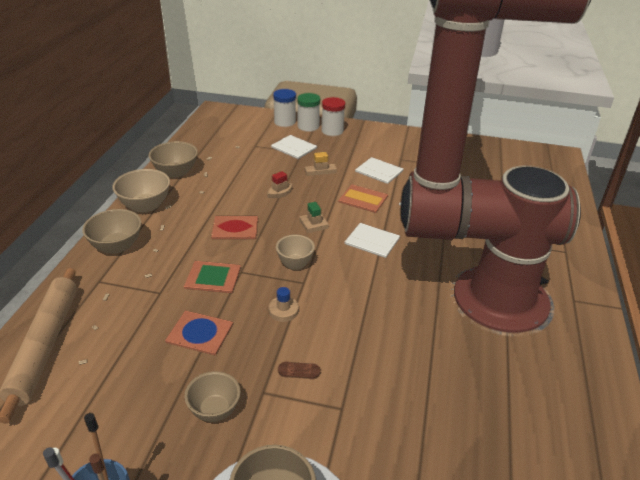

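The top view shows these blobs:

| Colour | Stamp (px) | Tile (px) |
|---|---|---|
| Blue | (245,223) | (210,172) |
| Green | (361,222) | (270,160) |
| Red | (405,180) | (338,158) |
| Yellow | (453,211) | (412,264) |

Bowls are at (147,202) and (303,219). Possible mix-ups:
- White tiles at (348,280), (418,322), (468,272) and (490,176).
- Jar lids in blue, green and red near x=550.
- The dark wooden item at (191,249).

I'll restrict the masks to x<500 and y between 130 and 300, so the lids drop out.

```bash
cat > h.py <<'E'
from plant import manip, cams
import cv2, numpy as np
from scipy.spatial.transform import Rotation as R
CAL={n:cams.get_calibration(n) for n in ("top","side")}
HUE={"round":(105,130),"square":(60,90),"leaf":(172,184),"bar":(14,27)}
def ray(n,uv):
    c=CAL[n]; p=cv2.undistortPoints(np.float64(uv).reshape(-1,1,2),np.array(c["camera_matrix"]),np.array(c["distortion"])).reshape(-1,2)
    T=np.array(c["cam_to_world"]); d=np.c_[p[:,0],-p[:,1],-np.ones(len(p))]@T[:3,:3].T
    return T[:3,3],d/np.linalg.norm(d,axis=1,keepdims=True)
def plane(n,uv,z):
    o,d=ray(n,uv); return o+d*((z-o[2])/d[:,2])[:,None]
def tri(a,b):
    (o1,d1),(o2,d2)=ray("top",a),ray("side",b); d1,d2=d1[0],d2[0]
    s=np.linalg.lstsq(np.c_[d1,-d2],o2-o1,rcond=None)[0]
    p,q=o1+s[0]*d1,o2+s[1]*d2; return (p+q)/2,np.linalg.norm(p-q)
def blobs(img,k,n):
    """contours of saturated colour k inside the work zone, largest first"""
    hsv=cv2.cvtColor(img,cv2.COLOR_RGB2HSV); h=hsv[...,0].astype(int); lo,hi=HUE[k]
    m=((h>=lo)&(h<=hi)|((h+180>=lo)&(h+180<=hi)))&(hsv[...,1]>(215 if k=="bar" else 150))&(hsv[...,2]>45)
    m=m.astype(np.uint8); z=np.zeros_like(m)
    if n=="top": z[130:300,170:500]=1
    else: z[140:370,150:400]=1
    nl,lab,st,cen=cv2.connectedComponentsWithStats(m*z)
    return sorted([(int(st[i,4]),cen[i],np.argwhere(lab==i)[:,::-1]) for i in range(1,nl) if st[i,4]>25],key=lambda t:-t[0])
def yaw_of(P):
    r=cv2.minAreaRect(cv2.convexHull(np.float32(P[:,:2]*1000)))
    b=cv2.boxPoints(r); e=[b[1]-b[0],b[2]-b[1]]; e.sort(key=np.linalg.norm)
    return np.degrees(np.arctan2(e[1][1],e[1][0]))%180,np.linalg.norm(e[1]),np.linalg.norm(e[0])
def go(x,y,z,yaw):
    """shift/turn in tool axes to reach TCP x,y,z with tool x at world yaw (mod 180)"""
    s=manip.state(); r=R.from_quat(np.roll(s["tool_rot"],-1)).as_matrix()
    cur=np.degrees(np.arctan2(r[1,0],r[0,0])); t=(cur-yaw+90)%180-90
    d=r.T@(np.array([x,y,z])-s["tool_pos"])
    print("t %.2f shift mm"%s["time"],np.round(d*1000,1),"turn %.1f"%t,"cur yaw %.1f"%cur,"j6 %.2f"%s["joint_pos"][5])
E
python3 - <<'E'
from h import *
I={n:cv2.imread(f"pics/{n}0.png")[:,:,::-1].copy() for n in CAL}
for k in HUE:
    B={n:blobs(I[n],k,n) for n in I}
    print(k,{n:[(a,c.round(1).tolist()) for a,c,_ in B[n]] for n in B})
    for n in I:
        P=plane(n,B[n][0][2],.008); print("  tile",n,P.mean(0).round(4),"yaw/len/wid",np.round(yaw_of(P),1))
    if len(B["top"])>1 and len(B["side"])>1:
        p,g=tri(B["top"][1][1],B["side"][1][1]); P=plane("top",B["top"][1][2],.06)
        print("  stamp",p.round(4),"gap %.4f"%g,"top@.05",plane("top",B["top"][1][1],.05)[0].round(4),"side@.05",plane("side",B["side"][1][1],.05)[0].round(4),"yaw",np.round(yaw_of(P),1))
t=cv2.resize(I["top"][130:305,190:490],None,fx=2.6,fy=2.6,interpolation=cv2.INTER_CUBIC)
cv2.imwrite("pics/crop.png",t[:,:,::-1])
E
```

```text
round {'top': [(365, [210.4, 170.8]), (52, [243.8, 222.3])], 'side': [(575, [198.9, 330.4]), (125, [282.9, 294.1])]}
  tile top [0.6195 0.2657 0.008 ] yaw/len/wid [137.7  60.9  60.5]
  tile side [0.6166 0.2709 0.008 ] yaw/len/wid [72.3 63.9 63.7]
  stamp [0.4675 0.1587 0.0442] gap 0.0017 top@.05 [0.4676 0.1581 0.05  ] side@.05 [0.4649 0.1646 0.05  ] yaw [46.9 23.5 17.4]
square {'top': [(360, [270.3, 160.0]), (74, [361.5, 222.4])], 'side': []}
  tile top [0.6557 0.095  0.008 ] yaw/len/wid [ 7.1 55.8 55.3]Traceback (most recent call last):
  File "<stdin>", line 7, in <module>
IndexError: list index out of range
```

```bash
cat > meas.py <<'E'
from h import *
I={n:cv2.imread(f"pics/{n}0.png")[:,:,::-1].copy() for n in CAL}
for n,u in (("side",(212,276)),("side",(314,212)),("top",(270,160)),("side",(236,226)),("side",(363,198)),("side",(203,318))):
    print(n,u,cv2.cvtColor(I[n],cv2.COLOR_RGB2HSV)[u[1],u[0]],end=";")
t=cv2.resize(I["top"][130:305,190:490],None,fx=2.6,fy=2.6,interpolation=cv2.INTER_CUBIC)
cv2.imwrite("pics/crop.png",t[:,:,::-1]); print()
for k in HUE:
    B={n:blobs(I[n],k,n) for n in I}
    print(k,{n:[(a,c.round(1).tolist()) for a,c,_ in B[n]] for n in B})
    if min(map(len,B.values()))<1: continue
    for n in I:
        P=plane(n,B[n][0][2],.008); print("  tile",n,P.mean(0).round(4),"yaw/len/wid",np.round(yaw_of(P),1))
    print("  tile tri",*tri(B["top"][0][1],B["side"][0][1]))
    if len(B["top"])>1 and len(B["side"])>1:
        p,g=tri(B["top"][1][1],B["side"][1][1]); P=plane("top",B["top"][1][2],.06)
        print("  stamp",p.round(4),"gap %.4f"%g,"top@.05",plane("top",B["top"][1][1],.05)[0].round(4),"side@.05",plane("side",B["side"][1][1],.05)[0].round(4),"yaw",np.round(yaw_of(P),1),np.round(yaw_of(plane("side",B["side"][1][2],.06)),1))
E
sed -i 's/"square":(60,90)/"square":(58,95)/; s/(215 if k=="bar" else 150)/(215 if k=="bar" else 140)/; s/>45)/>30)/' h.py
python3 meas.py
```

```text
side (212, 276) [ 67 131 105];side (314, 212) [ 67 131  78];top (270, 160) [ 70 162 123];side (236, 226) [  0 178 150];side (363, 198) [ 19 165 205];side (203, 318) [160  53 106];
round {'top': [(382, [210.4, 170.7]), (53, [243.8, 222.3])], 'side': [(595, [199.1, 330.5]), (128, [283.0, 294.0])]}
  tile top [0.6197 0.266  0.008 ] yaw/len/wid [ 2.9 61.8 60.6]
  tile side [0.6163 0.2709 0.008 ] yaw/len/wid [144.4  64.6  64.5]
  tile tri [0.61975737 0.26665847 0.00284136] 0.0021641789200048532
  stamp [0.4675 0.1585 0.0441] gap 0.0017 top@.05 [0.4675 0.1579 0.05  ] side@.05 [0.4649 0.1645 0.05  ] yaw [46.9 23.5 17.4] [105.2  36.8  21.1]
square {'top': [(378, [270.2, 160.1]), (80, [361.5, 222.4])], 'side': []}
leaf {'top': [(363, [337.6, 157.5]), (109, [405.7, 178.9])], 'side': [(298, [234.3, 225.6]), (133, [279.2, 177.3])]}
  tile top [ 0.6691 -0.098   0.008 ] yaw/len/wid [54.  68.  59.4]
  tile side [ 0.6662 -0.0927  0.008 ] yaw/len/wid [14.7 84.6 47.2]
  tile tri [ 0.66935717 -0.09828699  0.00354799] 0.0017030959484013602
  stamp [ 0.6035 -0.2899  0.0443] gap 0.0025 top@.05 [ 0.6035 -0.2888  0.05  ] side@.05 [ 0.5996 -0.281   0.05  ] yaw [46.6 33.5 26.3] [105.3  56.   38. ]
bar {'top': [(466, [412.2, 262.7]), (127, [454.9, 210.6])], 'side': []}
```

```bash
sleep 1
```

```text
(no output)
```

View pics/crop.png

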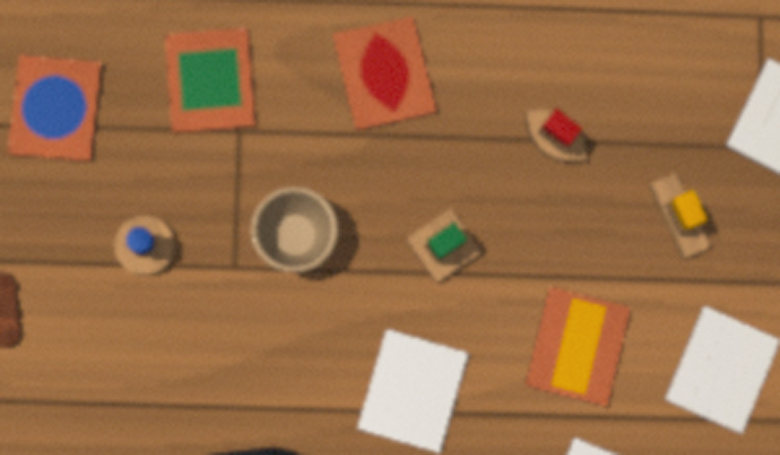

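The crop confirms the choice: each coloured stamp and its terracotta tile are clear, and the plain white tiles are excluded. I'll fix the side-camera thresholds and use PCA for yaw.

```bash
python3 - <<'E'
s=open('h.py').read()
a=s.index("    m=((h>=lo)"); b=s.index("    m=m.astype")
s=s[:a]+'''    smin={"top":{"bar":215},"side":{"bar":150,"square":95}}[n].get(k,150)
    m=((h>=lo)&(h<=hi)|((h+180>=lo)&(h+180<=hi)))&(hsv[...,1]>smin)&(hsv[...,2]>(150 if k=="bar" else 30))
'''+s[b:]
a=s.index("def yaw_of"); b=s.index("def go")
s=s[:a]+'''def yaw_of(P):
    w,v=np.linalg.eigh(np.cov(P[:,:2].T)); return np.degrees(np.arctan2(v[1,1],v[0,1]))%180,1e3*np.sqrt(12*w[1]),1e3*np.sqrt(12*w[0])
'''+s[b:]
s=s.replace('"leaf":(172,184)','"leaf":(172,182)').replace('"bar":(14,27)','"bar":(17,27)')
open('h.py','w').write(s)
E
python3 meas.py
python3 - <<'E'
from h import *
def px(a): return [[190+u/2.6,130+v/2.6] for u,v in a]
for k,q,i in (("red",[(528,110),(590,155)],.014),("yel",[(665,178),(697,254)],.014),("grn",[(452,208),(482,248),(440,281),(409,240)],.014),("sq tile",[(180,55),(238,50),(242,106),(184,111)],.008),("bar tile",[(592,299),(572,393)],.008)):
    P=plane("top",px(q),i); e=np.diff(P,axis=0)[:,:2]; print(k,P.mean(0).round(4),np.degrees(np.arctan2(e[:,1],e[:,0]))%180,np.linalg.norm(e,axis=1).round(3))
E
```

```text
side (212, 276) [ 67 131 105];side (314, 212) [ 67 131  78];top (270, 160) [ 70 162 123];side (236, 226) [  0 178 150];side (363, 198) [ 19 165 205];side (203, 318) [160  53 106];
round {'top': [(365, [210.4, 170.8]), (52, [243.8, 222.3])], 'side': [(575, [198.9, 330.4]), (125, [282.9, 294.1])]}
  tile top [0.6195 0.2657 0.008 ] yaw/len/wid [125.2  54.6  54.2]
  tile side [0.6166 0.2709 0.008 ] yaw/len/wid [26.9 57.2 56.2]
  tile tri [0.61981458 0.26651433 0.00269652] 0.0016579947655165589
  stamp [0.4675 0.1587 0.0442] gap 0.0017 top@.05 [0.4676 0.1581 0.05  ] side@.05 [0.4649 0.1646 0.05  ] yaw [52.8 21.4 18. ] [107.   36.8  21.1]
square {'top': [(360, [270.3, 160.0]), (74, [361.5, 222.4])], 'side': [(462, [212.3, 275.1]), (120, [313.7, 208.5])]}
  tile top [0.6557 0.095  0.008 ] yaw/len/wid [53.4 55.9 54.6]
  tile side [0.652 0.101 0.008] yaw/len/wid [32.  61.3 60.3]
  tile tri [0.65592712 0.09518774 0.00234034] 0.0022742576996204315
  stamp [ 0.4765 -0.1674  0.0448] gap 0.0020 top@.05 [ 0.4768 -0.1668  0.05  ] side@.05 [ 0.4739 -0.16    0.05  ] yaw [126.   31.8  17.7] [113.5  52.
[... 598 characters left out ...]
ile top [ 0.3719 -0.3164  0.008 ] yaw/len/wid [166.5  97.9  38.5]
  tile side [ 0.3679 -0.3097  0.008 ] yaw/len/wid [166.4  96.2  36.4]
  tile tri [ 0.37043095 -0.31739131  0.00282924] 0.0035125716069446026
  stamp [ 0.518  -0.4285  0.0489] gap 0.0028 top@.05 [ 0.5192 -0.4281  0.05  ] side@.05 [ 0.5162 -0.4265  0.05  ] yaw [22.8 34.  25.9] [83.8 45.  32.6]
red [ 0.6053 -0.2926  0.014 ] [55.16127116] [0.084]
yel [ 0.5166 -0.4289  0.014 ] [23.20437243] [0.091]
grn [ 0.4774 -0.1697  0.014 ] [ 37.9314694  129.67695588  38.30005724] [0.055 0.059 0.056]
sq tile [0.6531 0.0925 0.008 ] [96.70270064  6.08134841 96.67572477] [0.064 0.064 0.064]
bar tile [ 0.3711 -0.3212  0.008 ] [168.55207197] [0.105]
```

```bash
python3 -c "
from h import *
go(.518,-.427,.10,23)"
```

```text
t 0.10 shift mm [390.8 -78.5 130.4] turn -8.1 cur yaw 14.9 j6 -0.12
```

>>> jog_arm:
  targets:
    - [0.039, -0.008, 0, 0]
    - [0.078, -0.016, 0, 0]
    - [0.117, -0.023, 0, 0]
    - [0.156, -0.031, 0, 0]
    - [0.195, -0.039, 0, 0]
  fingers: 0.7

```text
time: 0.52
tool_pos: [0.3402, -0.515, 0.2308]
tool_rot: [-0.0, 0.992, 0.129, -0.0]
contact_force: [0.4, 0.2, 0.3]
gripper_width: 0.702
```

>>> jog_arm:
  targets:
    - [0.039, -0.008, 0.02, 0]
    - [0.078, -0.016, 0.04, 0]
    - [0.117, -0.023, 0.06, -2]
    - [0.156, -0.031, 0.08, -5]
    - [0.195, -0.039, 0.1, -8]

```text
time: 0.93
tool_pos: [0.5073, -0.4327, 0.1362]
tool_rot: [-0.0, 0.98, 0.2, -0.0]
contact_force: [0.3, -0.3, 0.7]
gripper_width: 0.702
```

```bash
python3 -c "
from h import *
go(.518,-.427,.10,23)
for n in ('top','side'):cv2.imwrite(f'pics/{n}1.png',cams.grab_frame(n)[:,:,::-1])
a=cv2.imread('pics/side1.png')[40:280,200:500];b=cv2.imread('pics/top1.png')[130:330,340:590]
cv2.imwrite('pics/v1.png',np.hstack([cv2.resize(a,(400,320)),cv2.resize(b,(400,320))]))
go(.518,-.427,.10,23)"
```

```text
t 0.93 shift mm [12.1 -1.  36.2] turn 0.0 cur yaw 23.0 j6 0.35
t 1.03 shift mm [10.   2.4 32.1] turn 0.3 cur yaw 23.3 j6 0.35
```

View pics/v1.png

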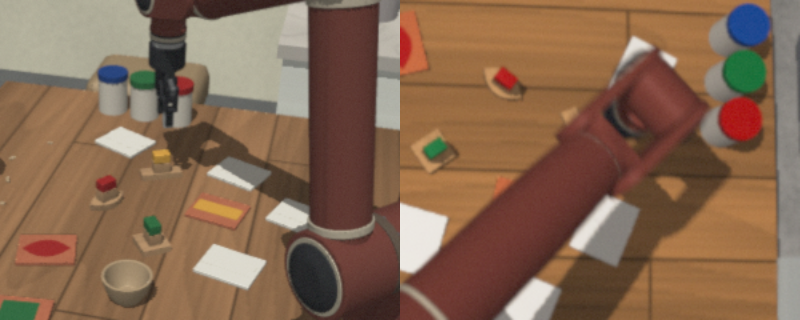

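>>> jog_arm:
  targets:
    - [0.01, 0.002, 0.015, 0]
    - [0.01, 0.002, 0.05, 0]
    - [0.01, 0.002, 0.085, 0]
    - [0.01, 0.002, 0.112, 0]
    - [0.01, 0.002, 0.112, 0]

```text
time: 1.45
tool_pos: [0.5116, -0.4283, 0.0178]
tool_rot: [-0.006, 0.98, 0.198, -0.004]
contact_force: [-0.9, 0.9, -1.7]
gripper_width: 0.699
```

>>> jog_arm:
  targets:
    - [0, 0, 0, 0]
    - [0, 0, 0, 0]
    - [0, 0, 0, 0]
    - [0, 0, 0, 0]
    - [0, 0, 0, 0]
  fingers: 0

```text
time: 1.87
tool_pos: [0.5175, -0.4338, 0.0291]
tool_rot: [0.002, 0.98, 0.198, 0.001]
contact_force: [-0.9, 0.3, 5.8]
gripper_width: 0.282
```

```bash
cat > look.py <<'E'
import sys
from h import *
tag,k,cx,cy=sys.argv[1],sys.argv[2],int(sys.argv[3]),int(sys.argv[4])
s=cams.grab_frame("side"); t=cams.grab_frame("top")
for n,i in (("side",s),("top",t)):
    print(n,[(a,c.round(1).tolist(),[plane(n,c,z)[0][:2].round(4).tolist() for z in (.008,.05,.058)]) for a,c,_ in blobs(i,k,n)][:3])
cv2.imwrite(f"pics/{tag}.png",cv2.resize(s[cy-70:cy+70,cx-90:cx+90],(720,560),interpolation=cv2.INTER_CUBIC)[:,:,::-1])
st=manip.state(); print("t",round(st["time"],2),"tcp",st["tool_pos"].round(4),"F",st["contact_force"].round(1),"w",round(st["gripper_width"],3))
go(*map(float,sys.argv[5:9]))
E
python3 look.py g1 bar 320 155 .372 -.317 .13 166.5
```

```text
side [(258, [363.3, 196.6], [[0.3678, -0.3097], [0.3605, -0.2468], [0.3591, -0.2348]]), (31, [315.7, 154.7], [[0.5465, -0.4996], [0.5308, -0.4278], [0.5278, -0.4141]])]
top []
t 1.97 tcp [ 0.5175 -0.4338  0.0291] F [-0.8  0.3  6.3] w 0.282
t 1.97 shift mm [ -88.5 -163.7 -101.9] turn 36.4 cur yaw 22.9 j6 0.36
```

View pics/g1.png

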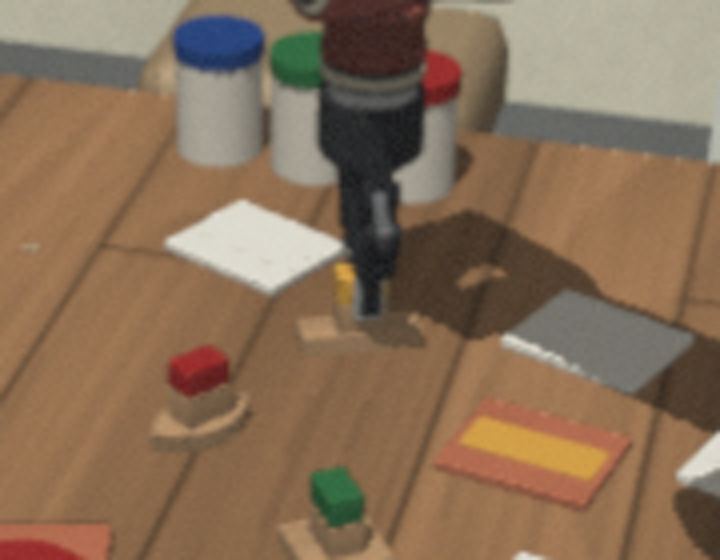

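>>> jog_arm:
  targets:
    - [0, 0, -0.03, 0]
    - [0, 0, -0.07, 0]
    - [0, 0, -0.1, 0]
    - [0, 0, -0.1, 0]
    - [0, 0, -0.1, 0]

```text
time: 2.38
tool_pos: [0.5175, -0.4336, 0.1298]
tool_rot: [0.003, 0.98, 0.198, 0.002]
contact_force: [-0.4, -0.5, -1.8]
gripper_width: 0.286
```

```bash
python3 -c "
from h import *
s=manip.state();print(s['tool_pos'],s['joint_vel'].round(3),s['contact_force'],s['gripper_width'])"
python3 look.py g2 bar 320 155 .372 -.317 .13 166.5
```

```text
[ 0.51748484 -0.43362032  0.12984475] [-0.001  0.045  0.067 -0.     0.002 -0.001] [-0.40338228 -0.46617742 -1.77059556] 0.28585415311963
side [(257, [363.3, 196.6], [[0.3676, -0.3096], [0.3603, -0.2466], [0.3589, -0.2347]])]
top []
t 2.48 tcp [ 0.5155 -0.4315  0.1248] F [ 0.3  1.4 -0.4] w 0.278
t 2.48 shift mm [ -87.7 -161.3   -4.9] turn 36.4 cur yaw 22.9 j6 0.36
```

View pics/g2.png

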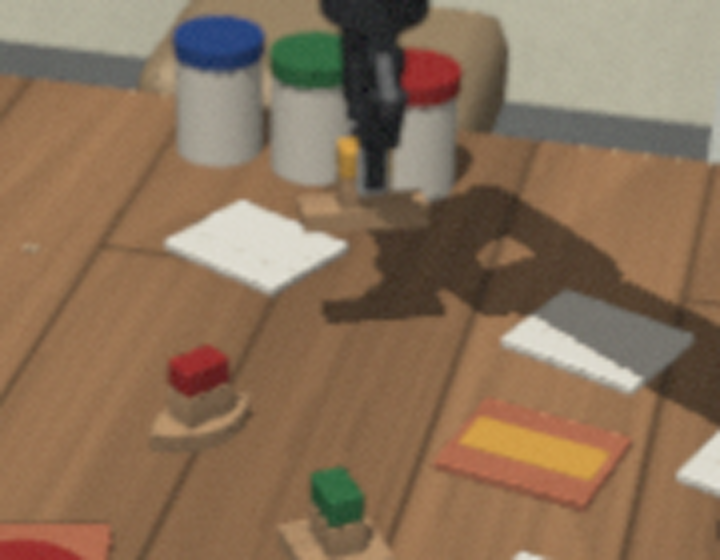

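>>> jog_arm:
  targets:
    - [-0.018, -0.032, 0, 7]
    - [-0.036, -0.064, 0, 14]
    - [-0.053, -0.097, 0, 21]
    - [-0.07, -0.129, 0, 28]
    - [-0.088, -0.161, 0, 35]

```text
time: 2.9
tool_pos: [0.3699, -0.3155, 0.1227]
tool_rot: [-0.002, 0.994, -0.108, -0.002]
contact_force: [-0.2, -0.7, 0.5]
gripper_width: 0.282
```

>>> jog_arm:
  targets:
    - [0, 0, 0, 0]
    - [0, 0, 0, 0]
    - [0, 0, 0, 0]
    - [0, 0, 0, 0]
    - [0, 0, 0, 0]

```text
time: 3.32
tool_pos: [0.3731, -0.3188, 0.1259]
tool_rot: [0.0, 0.994, -0.105, 0.0]
contact_force: [0.8, 0.2, -0.4]
gripper_width: 0.28
```

>>> jog_arm:
  targets:
    - [0, 0, 0, 0]
    - [0, 0, 0, 0]
    - [0, 0, 0, 0]
    - [0, 0, 0, 0]
    - [0, 0, 0, 0]

```text
time: 3.73
tool_pos: [0.3724, -0.318, 0.1257]
tool_rot: [-0.0, 0.994, -0.106, -0.0]
contact_force: [0.7, 0.7, -0.2]
gripper_width: 0.285
```

```bash
python3 look.py g3 bar 365 185 .372 -.317 .13 166.5; python3 -c "
from h import *
print(manip.state()['joint_vel'].round(3))"
```

```text
side [(259, [363.3, 196.6], [[0.3677, -0.3098], [0.3603, -0.2468], [0.3589, -0.2348]])]
top [(41, [410.0, 262.5], [[0.3722, -0.3103], [0.3693, -0.303], [0.3688, -0.3017]])]
t 3.83 tcp [ 0.3723 -0.318   0.1257] F [-0.3 -0.4 -0.3] w 0.281
t 3.83 shift mm [-0.5 -0.9 -4.3] turn 1.4 cur yaw -12.1 j6 0.92
[-0.    -0.004  0.001 -0.001 -0.    -0.001]
```

View pics/g3.png

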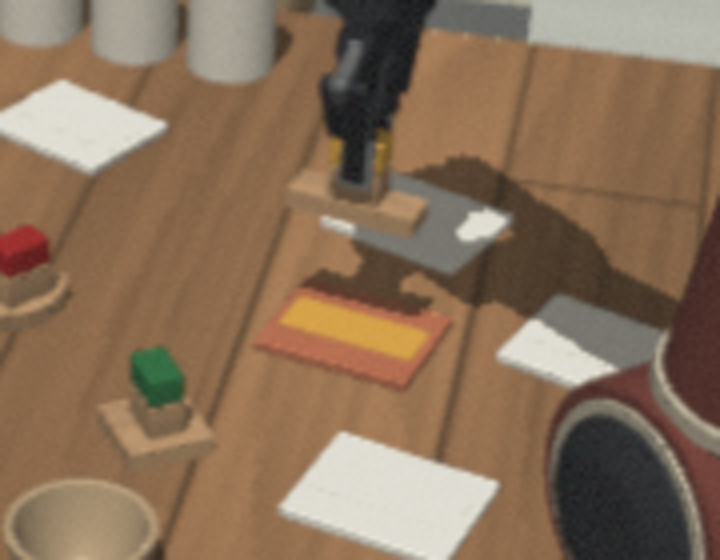

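```bash
python3 -c "
from h import *
for uv in ((364.5,165.75),): print(plane('side',uv,.1037))
print(plane('side',(364.5,165.75),.0967+.014))"
```

```text
[[ 0.37204258 -0.31307428  0.1037    ]]
[[ 0.37063536 -0.30130325  0.1107    ]]
```

>>> jog_arm:
  targets:
    - [-0.001, -0.001, 0.02, 1.4]
    - [-0.001, -0.001, 0.045, 1.4]
    - [-0.001, -0.001, 0.07, 1.4]
    - [-0.001, -0.001, 0.084, 1.4]
    - [-0.001, -0.001, 0.084, 1.4]

```text
time: 4.25
tool_pos: [0.37, -0.3149, 0.0385]
tool_rot: [-0.002, 0.993, -0.118, -0.002]
contact_force: [-0.6, -0.3, -1.6]
gripper_width: 0.286
```

>>> jog_arm:
  targets:
    - [0, 0, 0, 0]
    - [0, 0, 0, 0]
    - [0, 0, 0, 0]
    - [0, 0, 0, 0]
    - [0, 0, 0, 0]

```text
time: 4.67
tool_pos: [0.372, -0.3174, 0.0428]
tool_rot: [0.001, 0.993, -0.118, 0.001]
contact_force: [-0.9, -0.8, -1.3]
gripper_width: 0.284
```

```bash
python3 look.py g4 bar 365 185 .3715 -.317 .037 166.5
```

```text
side [(96, [365.9, 199.2], [[0.3589, -0.2987], [0.3519, -0.2363], [0.3506, -0.2244]])]
top []
t 4.77 tcp [ 0.3718 -0.3171  0.0423] F [ 0.3  0.2 -1.9] w 0.283
t 4.77 shift mm [-0.3  0.   5.3] turn -0.0 cur yaw -13.5 j6 0.95
```

View pics/g4.png

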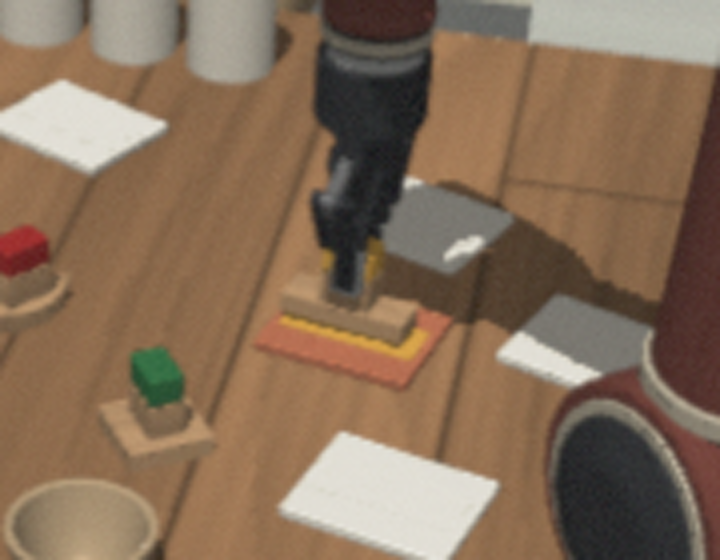

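>>> jog_arm:
  targets:
    - [-0.002, 0, 0, 0]
    - [-0.002, 0, 0.002, 0]
    - [-0.002, 0, 0.004, 0]
    - [-0.002, 0, 0.005, 0]
    - [-0.002, 0, 0.0055, 0]

```text
time: 5.18
tool_pos: [0.3695, -0.3163, 0.0369]
tool_rot: [-0.0, 0.993, -0.118, -0.001]
contact_force: [-3.3, 3.6, 9.9]
gripper_width: 0.285
```

>>> jog_arm:
  targets:
    - [0, 0, 0, 0]
    - [0, 0, 0, 0]
    - [0, 0, 0, 0]

```text
time: 5.43
tool_pos: [0.3695, -0.3163, 0.0369]
tool_rot: [-0.0, 0.993, -0.118, -0.0]
contact_force: [-2.3, 3.3, 5.7]
gripper_width: 0.288
```

>>> jog_arm:
  targets:
    - [0, 0, 0, 0]
    - [0, 0, 0, 0]
    - [0, 0, 0, 0]
    - [0, 0, 0, 0]
    - [0, 0, 0, 0]
  fingers: 0.7

```text
time: 5.85
tool_pos: [0.3696, -0.3163, 0.036]
tool_rot: [-0.0, 0.993, -0.118, -0.0]
contact_force: [-0.5, 0.0, -0.1]
gripper_width: 0.699
```

>>> jog_arm:
  targets:
    - [0, 0, -0.02, 0]
    - [0, 0, -0.05, 0]
    - [0, 0, -0.08, 0]
    - [0, 0, -0.1, 0]
    - [0, 0, -0.1, 0]

```text
time: 6.27
tool_pos: [0.3719, -0.3189, 0.1419]
tool_rot: [0.003, 0.993, -0.118, 0.004]
contact_force: [0.3, -0.1, 0.8]
gripper_width: 0.699
```

```bash
python3 look.py g5 bar 365 185 .6035 -.290 .135 54
```

```text
side [(116, [362.8, 180.6], [[0.3825, -0.3906], [0.3744, -0.3239], [0.3729, -0.3112]]), (61, [366.1, 199.6], [[0.3578, -0.297], [0.3509, -0.2346], [0.3496, -0.2227]])]
top [(51, [415.3, 264.0], [[0.3683, -0.3253], [0.3655, -0.3176], [0.365, -0.3162]])]
t 6.37 tcp [ 0.37   -0.3167  0.137 ] F [ 0.3  0.6 -0.1] w 0.699
t 6.37 shift mm [220.8 -80.6   2.2] turn -67.5 cur yaw -13.5 j6 0.95
```

View pics/g5.png

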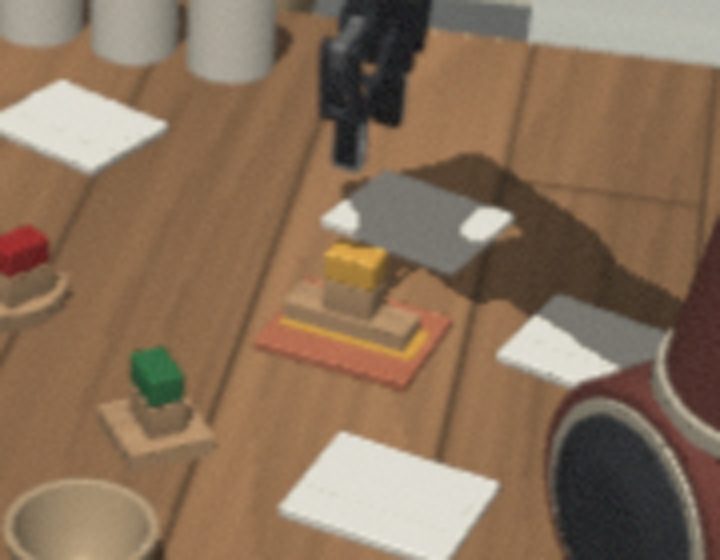

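>>> jog_arm:
  targets:
    - [0.038, -0.014, 0, -7]
    - [0.077, -0.028, 0, -14]
    - [0.116, -0.042, 0, -21]
    - [0.155, -0.056, 0, -28]
    - [0.194, -0.07, 0, -35]

```text
time: 6.78
tool_pos: [0.5752, -0.2923, 0.1331]
tool_rot: [-0.001, 0.982, 0.189, -0.002]
contact_force: [-0.3, -0.7, 0.0]
gripper_width: 0.704
```

>>> jog_arm:
  targets:
    - [0, 0, 0, -7]
    - [0, 0, 0, -14]
    - [0, 0, 0, -21]
    - [0, 0, 0, -28]
    - [0, 0, 0, -32.5]

```text
time: 7.2
tool_pos: [0.5735, -0.2926, 0.1329]
tool_rot: [-0.002, 0.89, 0.456, -0.001]
contact_force: [0.5, 0.3, -0.0]
gripper_width: 0.702
```

>>> jog_arm:
  targets:
    - [0, 0, 0, 0]
    - [0, 0, 0, 0]
    - [0, 0, 0, 0]
    - [0, 0, 0, 0]
    - [0, 0, 0, 0]

```text
time: 7.62
tool_pos: [0.5744, -0.2935, 0.1359]
tool_rot: [-0.0, 0.891, 0.454, -0.0]
contact_force: [0.2, -0.3, 0.6]
gripper_width: 0.697
```

```bash
python3 -c "
from h import *
go(.602,-.2895,.027,54)"
```

```text
t 7.62 shift mm [ 19.5  19.9 108.9] turn -0.1 cur yaw 53.9 j6 0.04
```

>>> jog_arm:
  targets:
    - [0.0195, 0.02, 0, 0]
    - [0.0195, 0.02, 0.03, 0]
    - [0.0195, 0.02, 0.06, 0]
    - [0.0195, 0.02, 0.09, 0]
    - [0.0195, 0.02, 0.109, 0]

```text
time: 8.03
tool_pos: [0.6008, -0.2885, 0.0237]
tool_rot: [-0.002, 0.891, 0.454, -0.001]
contact_force: [0.4, -0.2, -0.8]
gripper_width: 0.699
```

>>> jog_arm:
  targets:
    - [0, 0, 0, 0]
    - [0, 0, 0, 0]
    - [0, 0, 0, 0]
    - [0, 0, 0, 0]

```text
time: 8.37
tool_pos: [0.6039, -0.2906, 0.0301]
tool_rot: [0.002, 0.891, 0.454, 0.001]
contact_force: [-0.7, 0.3, -0.2]
gripper_width: 0.7
```

>>> jog_arm:
  targets:
    - [0, 0, 0, 0]
    - [0, 0, 0, 0]
    - [0, 0, 0, 0]
    - [0, 0, 0, 0]
    - [0, 0, 0, 0]
  fingers: 0

```text
time: 8.78
tool_pos: [0.603, -0.2901, 0.0286]
tool_rot: [0.001, 0.891, 0.454, 0.001]
contact_force: [0.2, 0.1, 5.8]
gripper_width: 0.286
```

>>> jog_arm:
  targets:
    - [0, 0, 0, 0]
    - [0, 0, -0.03, 0]
    - [0, 0, -0.06, 0]
    - [0, 0, -0.09, 0]
    - [0, 0, -0.1, 0]

```text
time: 9.2
tool_pos: [0.6043, -0.2907, 0.1322]
tool_rot: [0.003, 0.891, 0.454, 0.002]
contact_force: [0.2, -0.6, 0.0]
gripper_width: 0.286
```

```bash
python3 look.py g6 leaf 275 185 .6675 -.0985 .127 15
```

```text
side [(265, [234.4, 225.7], [[0.6656, -0.0921], [0.6443, -0.0393], [0.6403, -0.0293]]), (57, [273.9, 143.9], [[0.6885, -0.5311], [0.6662, -0.4578], [0.6619, -0.4438]])]
top [(323, [337.7, 157.5], [[0.6691, -0.0982], [0.6584, -0.0966], [0.6564, -0.0963]])]
t 9.3 tcp [ 0.6037 -0.2904  0.1299] F [-0.3 -0.1 -0.8] w 0.281
t 9.30 shift mm [192.8 -61.2   2.7] turn 39.0 cur yaw 54.0 j6 0.07
```

View pics/g6.png

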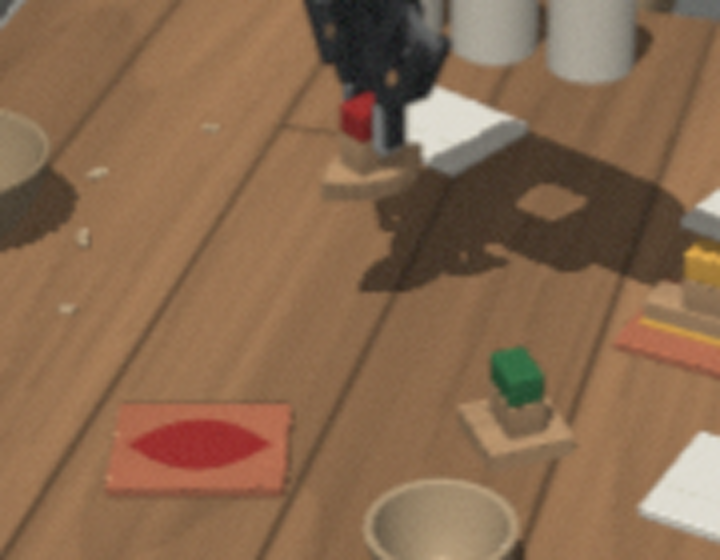

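>>> jog_arm:
  targets:
    - [0.0385, -0.012, 0, 7]
    - [0.077, -0.0245, 0, 14]
    - [0.1155, -0.0365, 0, 21]
    - [0.154, -0.049, 0, 28]
    - [0.1925, -0.061, 0, 35]

```text
time: 9.72
tool_pos: [0.6644, -0.0958, 0.1232]
tool_rot: [-0.001, 0.987, 0.162, -0.002]
contact_force: [0.7, -0.2, -0.3]
gripper_width: 0.282
```

>>> jog_arm:
  targets:
    - [0, 0, 0, 4]
    - [0, 0, 0.02, 4]
    - [0, 0, 0.045, 4]
    - [0, 0, 0.07, 4]
    - [0, 0, 0.086, 4]

```text
time: 10.13
tool_pos: [0.6623, -0.0966, 0.0353]
tool_rot: [-0.002, 0.991, 0.131, -0.004]
contact_force: [-16.3, 7.2, 66.2]
gripper_width: 0.28
```

>>> jog_arm:
  targets:
    - [0, 0, 0, 0]
    - [0, 0, 0, 0]
    - [0, 0, 0, 0]
    - [0, 0, 0, 0]
    - [0, 0, 0, 0]

```text
time: 10.55
tool_pos: [0.6656, -0.0979, 0.0404]
tool_rot: [-0.0, 0.991, 0.13, -0.001]
contact_force: [-0.1, 0.3, -1.3]
gripper_width: 0.283
```

```bash
python3 look.py g7 leaf 240 200 .6675 -.0985 .0366 15
```

```text
side [(57, [234.0, 229.0], [[0.6619, -0.0786], [0.6409, -0.0264], [0.6369, -0.0165]])]
top []
t 10.65 tcp [ 0.666 -0.098  0.041] F [ 0.8  0.7 -1.5] w 0.281
t 10.65 shift mm [1.4 0.9 4.4] turn -0.0 cur yaw 15.0 j6 1.05
```

View pics/g7.png

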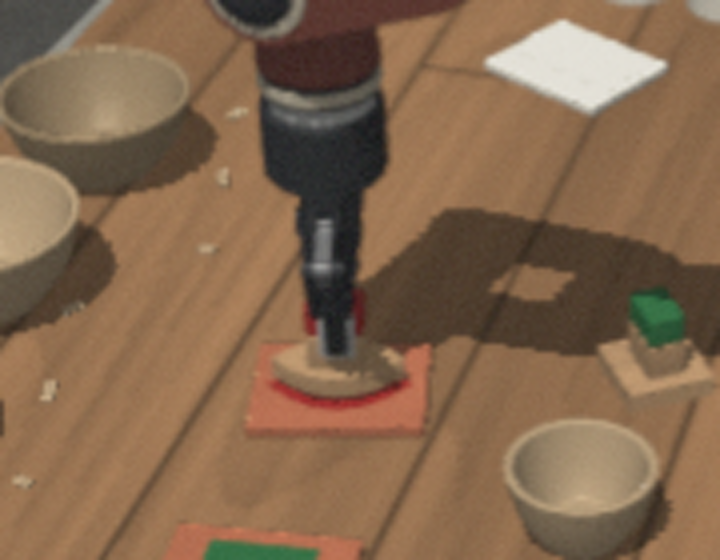

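>>> jog_arm:
  targets:
    - [-0.001, 0, 0, 0]
    - [-0.001, 0, 0.0015, 0]
    - [-0.001, 0, 0.003, 0]
    - [-0.001, 0, 0.004, 0]
    - [-0.001, 0, 0.005, 0]

```text
time: 11.07
tool_pos: [0.6651, -0.0983, 0.036]
tool_rot: [-0.0, 0.991, 0.13, -0.0]
contact_force: [-0.2, -0.6, -1.9]
gripper_width: 0.28
```

>>> jog_arm:
  targets:
    - [0, 0, 0, 0]
    - [0, 0, 0, 0]
    - [0, 0, 0, 0]
    - [0, 0, 0, 0]

```text
time: 11.4
tool_pos: [0.6652, -0.0983, 0.0363]
tool_rot: [0.0, 0.991, 0.13, 0.0]
contact_force: [1.2, -0.2, -1.1]
gripper_width: 0.281
```

>>> jog_arm:
  targets:
    - [0, 0, 0, 0]
    - [0, 0, 0, 0]
    - [0, 0, 0, 0]
    - [0, 0, 0, 0]
    - [0, 0, 0, 0]
  fingers: 0.7

```text
time: 11.82
tool_pos: [0.6652, -0.0983, 0.0364]
tool_rot: [0.0, 0.991, 0.13, 0.0]
contact_force: [-0.2, 0.2, -0.5]
gripper_width: 0.703
```

>>> jog_arm:
  targets:
    - [0, 0, -0.02, 0]
    - [0, 0, -0.05, 0]
    - [0, 0, -0.08, 0]
    - [0, 0, -0.1, 0]
    - [0, 0, -0.1, 0]

```text
time: 12.23
tool_pos: [0.6687, -0.0991, 0.1433]
tool_rot: [0.002, 0.991, 0.13, 0.005]
contact_force: [0.4, 0.1, 0.8]
gripper_width: 0.7
```

```bash
python3 -c "
from h import *
go(.4755,-.168,.137,128.5); go(.4755,-.168,.137,38.5)"
```

```text
t 12.23 shift mm [-204.4   16.5    4.4] turn 66.5 cur yaw 15.0 j6 1.05
t 12.23 shift mm [-204.4   16.5    4.4] turn -23.5 cur yaw 15.0 j6 1.05
```

>>> jog_arm:
  targets:
    - [-0.0405, 0.003, 0, 7]
    - [-0.081, 0.0065, 0, 14]
    - [-0.1215, 0.0095, 0, 21]
    - [-0.162, 0.013, 0, 28]
    - [-0.2025, 0.0165, 0, 35]

```text
time: 12.65
tool_pos: [0.4716, -0.1665, 0.135]
tool_rot: [-0.0, 0.984, -0.176, -0.001]
contact_force: [0.1, -1.3, 0.5]
gripper_width: 0.7
```

>>> jog_arm:
  targets:
    - [0, 0, 0, 7]
    - [0, 0, 0, 14]
    - [0, 0, 0, 21]
    - [0, 0, 0, 28]
    - [0, 0, 0, 31.5]

```text
time: 13.07
tool_pos: [0.4732, -0.1664, 0.1354]
tool_rot: [-0.0, 0.899, -0.437, -0.0]
contact_force: [0.7, -0.2, -0.4]
gripper_width: 0.698
```

>>> jog_arm:
  targets:
    - [0, 0, 0, 0]
    - [0, 0, 0, 0]
    - [0, 0, 0, 0]
    - [0, 0, 0, 0]
    - [0, 0, 0, 0]

```text
time: 13.48
tool_pos: [0.4738, -0.1665, 0.1361]
tool_rot: [-0.0, 0.901, -0.434, -0.0]
contact_force: [-0.3, 0.8, 0.4]
gripper_width: 0.7
```

```bash
python3 -c "
from h import *
s=cams.grab_frame('side')
print([(a,c.round(1).tolist(),plane('side',c,.05)[0].round(4)) for a,c,_ in blobs(s,'leaf','side')],[(a,c.round(1).tolist(),plane('side',c,.05)[0].round(4)) for a,c,_ in blobs(s,'square','side')])
go(.4755,-.168,.027,128.5)"
```

```text
[(134, [233.2, 209.5], array([ 0.6701, -0.1039,  0.05  ]))] [(459, [212.3, 275.1], array([0.6313, 0.1449, 0.05  ])), (125, [313.7, 208.5], array([ 0.474 , -0.1603,  0.05  ]))]
t 13.53 shift mm [  2.2  -0.5 109.1] turn 0.0 cur yaw -51.5 j6 1.98
```

>>> jog_arm:
  targets:
    - [0.002, 0, 0.03, 0]
    - [0.002, 0, 0.06, 0]
    - [0.002, 0, 0.085, 0]
    - [0.002, 0, 0.1, 0]
    - [0.002, 0, 0.109, 0]

```text
time: 13.95
tool_pos: [0.4734, -0.1673, 0.0245]
tool_rot: [-0.0, 0.901, -0.434, -0.002]
contact_force: [0.0, -0.5, -0.1]
gripper_width: 0.699
```

>>> jog_arm:
  targets:
    - [0, 0, 0, 0]
    - [0, 0, 0, 0]
    - [0, 0, 0, 0]
    - [0, 0, 0, 0]

```text
time: 14.28
tool_pos: [0.4763, -0.1688, 0.029]
tool_rot: [0.0, 0.901, -0.435, 0.002]
contact_force: [-0.1, 0.1, 0.5]
gripper_width: 0.7
```

>>> jog_arm:
  targets:
    - [0, 0, 0, 0]
    - [0, 0, 0, 0]
    - [0, 0, 0, 0]
    - [0, 0, 0, 0]
    - [0, 0, 0, 0]
  fingers: 0

```text
time: 14.7
tool_pos: [0.4758, -0.1685, 0.0282]
tool_rot: [-0.0, 0.901, -0.435, 0.001]
contact_force: [0.4, 0.4, 4.8]
gripper_width: 0.283
```

>>> jog_arm:
  targets:
    - [0, 0, 0, 0]
    - [0, 0, -0.03, 0]
    - [0, 0, -0.06, 0]
    - [0, 0, -0.09, 0]
    - [0, 0, -0.1, 0]

```text
time: 15.12
tool_pos: [0.4768, -0.1691, 0.1312]
tool_rot: [0.0, 0.901, -0.435, 0.003]
contact_force: [0.8, -0.6, 0.2]
gripper_width: 0.289
```

```bash
python3 look.py g8 square 290 220 .6535 .095 .127 96.5; python3 -c "
from h import *
go(.6535,.095,.127,6.5)"
```

```text
side [(462, [212.2, 275.0], [[0.652, 0.1011], [0.6314, 0.1449], [0.6275, 0.1532]]), (104, [316.7, 174.2], [[0.5181, -0.3901], [0.5037, -0.3234], [0.501, -0.3107]])]
top [(363, [270.4, 160.1], [[0.6554, 0.0947], [0.6451, 0.0913], [0.6431, 0.0906]])]
t 15.22 tcp [ 0.4763 -0.1688  0.1291] F [-0.7 -0.7 -1.6] w 0.285
t 15.22 shift mm [ -96.2 -302.9    2.2] turn 32.0 cur yaw -51.5 j6 1.98
t 15.22 shift mm [ -96.2 -302.9    2.2] turn -58.0 cur yaw -51.5 j6 1.98
```

View pics/g8.png

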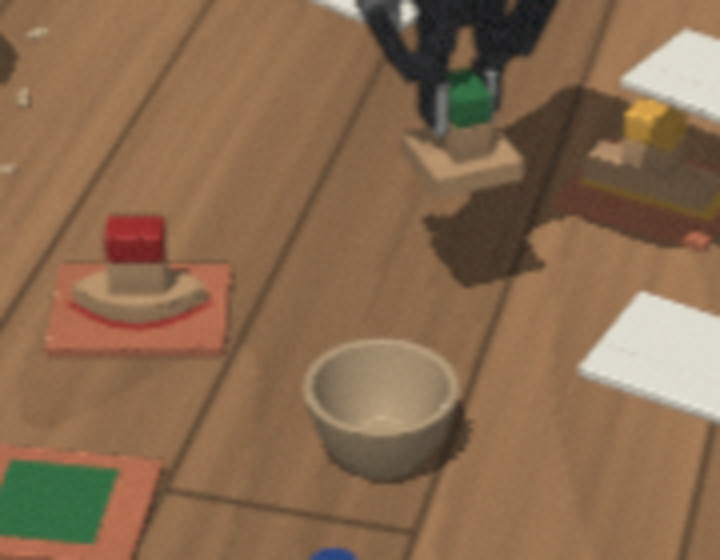

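>>> jog_arm:
  targets:
    - [-0.012, -0.038, 0, -7]
    - [-0.024, -0.076, 0, -14]
    - [-0.036, -0.114, 0, -21]
    - [-0.048, -0.152, 0, -28]
    - [-0.06, -0.19, 0, -35]

```text
time: 15.63
tool_pos: [0.5852, -0.001, 0.1234]
tool_rot: [0.0, 0.99, -0.141, -0.003]
contact_force: [0.7, -1.1, -0.7]
gripper_width: 0.286
```

>>> jog_arm:
  targets:
    - [0, 0, 0, -6]
    - [0, 0, 0, -12]
    - [0, 0, 0, -18]
    - [0, 0, 0, -23]
    - [0, 0, 0, -23]

```text
time: 16.05
tool_pos: [0.5844, -0.0025, 0.1234]
tool_rot: [-0.001, 0.998, 0.057, -0.003]
contact_force: [-0.1, 0.2, -1.5]
gripper_width: 0.286
```

>>> jog_arm:
  targets:
    - [0, 0, 0, 0]
    - [0, 0, 0, 0]
    - [0, 0, 0, 0]
    - [0, 0, 0, 0]

```text
time: 16.38
tool_pos: [0.5862, -0.003, 0.1268]
tool_rot: [-0.0, 0.998, 0.056, -0.0]
contact_force: [-0.4, -0.3, -1.0]
gripper_width: 0.282
```

```bash
python3 -c "
from h import *
go(.6535,.095,.043,6.5)"
```

```text
t 16.38 shift mm [ 77.9 -89.9  83.8] turn -0.1 cur yaw 6.4 j6 1.33
```

>>> jog_arm:
  targets:
    - [0.026, -0.03, 0, 0]
    - [0.052, -0.06, 0, 0]
    - [0.078, -0.09, 0, 0]
    - [0.078, -0.09, 0, 0]
    - [0.078, -0.09, 0.02, 0]

```text
time: 16.8
tool_pos: [0.6579, 0.0973, 0.1119]
tool_rot: [0.0, 0.998, 0.058, 0.005]
contact_force: [1.2, -0.2, -1.0]
gripper_width: 0.284
```

>>> jog_arm:
  targets:
    - [0, 0, 0.025, 0]
    - [0, 0, 0.045, 0]
    - [0, 0, 0.056, 0]
    - [0, 0, 0.062, 0]
    - [0, 0, 0.064, 0]

```text
time: 17.22
tool_pos: [0.6531, 0.0951, 0.0421]
tool_rot: [-0.0, 0.998, 0.056, -0.001]
contact_force: [-0.2, -0.4, -1.1]
gripper_width: 0.284
```

>>> jog_arm:
  targets:
    - [0, 0, 0, 0]
    - [0, 0, 0, 0]
    - [0, 0, 0, 0]
    - [0, 0, 0, 0]

```text
time: 17.55
tool_pos: [0.6547, 0.0953, 0.0447]
tool_rot: [0.0, 0.998, 0.057, 0.001]
contact_force: [0.0, -0.9, -1.0]
gripper_width: 0.287
```

```bash
python3 look.py g9 square 240 250 .6535 .095 .0365 6.5
```

```text
side [(80, [209.0, 282.1], [[0.6504, 0.1255], [0.6299, 0.1682], [0.6259, 0.1763]]), (63, [216.3, 254.9], [[0.6687, 0.03], [0.6473, 0.0772], [0.6433, 0.0861]])]
top []
t 17.65 tcp [0.6543 0.0953 0.0442] F [-0.1 -0.6 -1.7] w 0.286
t 17.65 shift mm [-0.8  0.2  7.7] turn -0.0 cur yaw 6.5 j6 1.49
```

View pics/g9.png

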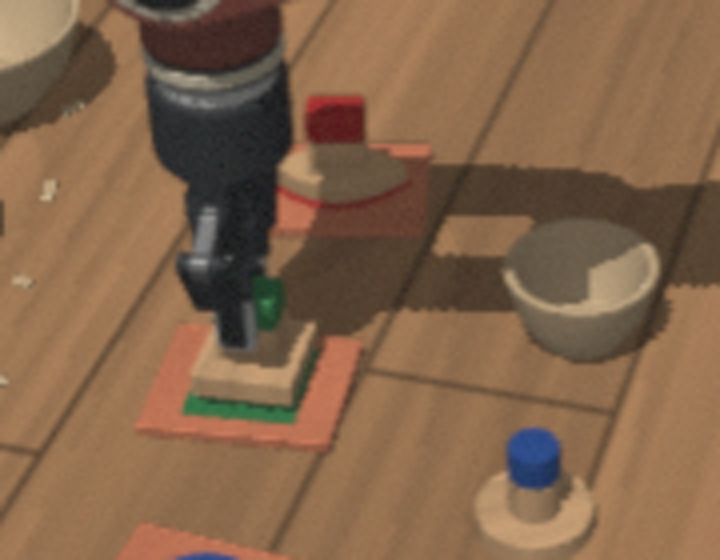

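>>> jog_arm:
  targets:
    - [0.0015, -0.001, 0, 0]
    - [0.0015, -0.001, 0.003, 0]
    - [0.0015, -0.001, 0.005, 0]
    - [0.0015, -0.001, 0.0065, 0]
    - [0.0015, -0.001, 0.008, 0]

```text
time: 18.07
tool_pos: [0.655, 0.0965, 0.0362]
tool_rot: [-0.0, 0.998, 0.057, -0.001]
contact_force: [-7.1, -0.4, 13.1]
gripper_width: 0.283
```

>>> jog_arm:
  targets:
    - [0, 0, 0, 0]
    - [0, 0, 0, 0]
    - [0, 0, 0, 0]
    - [0, 0, 0, 0]

```text
time: 18.4
tool_pos: [0.6552, 0.0965, 0.0362]
tool_rot: [-0.0, 0.998, 0.057, -0.0]
contact_force: [-4.3, -0.3, 5.5]
gripper_width: 0.283
```

>>> jog_arm:
  targets:
    - [0, 0, 0, 0]
    - [0, 0, 0, 0]
    - [0, 0, 0, 0]
    - [0, 0, 0, 0]
    - [0, 0, 0, 0]
  fingers: 0.7

```text
time: 18.82
tool_pos: [0.655, 0.0965, 0.0349]
tool_rot: [0.0, 0.998, 0.057, -0.0]
contact_force: [-0.3, -0.3, -0.7]
gripper_width: 0.7
```

>>> jog_arm:
  targets:
    - [0, 0, -0.02, 0]
    - [0, 0, -0.05, 0]
    - [0, 0, -0.08, 0]
    - [0, 0, -0.1, 0]
    - [0, 0, -0.1, 0]

```text
time: 19.23
tool_pos: [0.6587, 0.0967, 0.142]
tool_rot: [0.0, 0.998, 0.057, 0.005]
contact_force: [-0.5, -0.4, 1.8]
gripper_width: 0.701
```

```bash
python3 -c "
from h import *
go(.466,.158,.135,20);go(.466,.158,.135,-30)"
```

```text
t 19.23 shift mm [-184.6  -82.7    4.9] turn -13.5 cur yaw 6.5 j6 1.49
t 19.23 shift mm [-184.6  -82.7    4.9] turn 36.5 cur yaw 6.5 j6 1.49
```

>>> jog_arm:
  targets:
    - [-0.037, -0.0165, 0, 0]
    - [-0.074, -0.033, 0, 0]
    - [-0.111, -0.0495, 0, 0]
    - [-0.148, -0.066, 0, 0]
    - [-0.183, -0.0825, 0, 0]

```text
time: 19.65
tool_pos: [0.4614, 0.1579, 0.1337]
tool_rot: [0.0, 0.998, 0.056, -0.001]
contact_force: [-0.1, -0.2, 0.5]
gripper_width: 0.705
```

>>> jog_arm:
  targets:
    - [0, 0, 0, 0]
    - [0, 0, 0, 0]
    - [0, 0, 0, 0]
    - [0, 0, 0, 0]

```text
time: 19.98
tool_pos: [0.4651, 0.1576, 0.1355]
tool_rot: [0.0, 0.998, 0.056, 0.0]
contact_force: [-0.1, 0.1, -0.2]
gripper_width: 0.701
```

```bash
python3 look.py g10 round 240 280 .466 .158 .027 6.5
```

```text
side [(574, [199.0, 330.5], [[0.6164, 0.2712], [0.5974, 0.3071], [0.5938, 0.3139]]), (120, [282.8, 294.1], [[0.4775, 0.122], [0.4651, 0.1648], [0.4627, 0.173]])]
top [(368, [210.4, 170.9], [[0.6192, 0.2657], [0.6098, 0.2577], [0.608, 0.2562]])]
t 20.08 tcp [0.4652 0.1575 0.1355] F [-0.3 -0.3 -0. ] w 0.698
t 20.08 shift mm [  0.8  -0.5 108.5] turn -0.1 cur yaw 6.4 j6 1.63
```

View pics/g10.png

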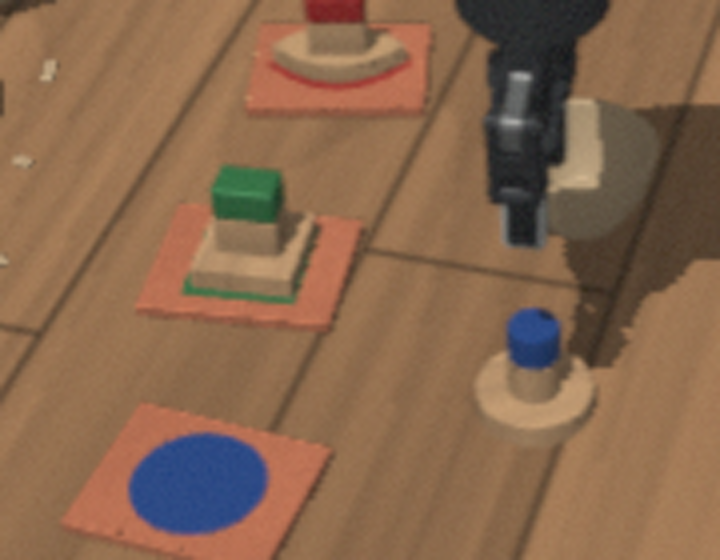

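>>> jog_arm:
  targets:
    - [-0.001, 0, 0.03, 0]
    - [-0.001, 0, 0.06, 0]
    - [-0.001, 0, 0.085, 0]
    - [-0.001, 0, 0.1, 0]
    - [-0.001, 0, 0.108, 0]

```text
time: 20.5
tool_pos: [0.4619, 0.157, 0.0244]
tool_rot: [0.0, 0.998, 0.056, -0.002]
contact_force: [-0.3, 1.1, -0.6]
gripper_width: 0.699
```

>>> jog_arm:
  targets:
    - [0, 0, 0, 0]
    - [0, 0, 0, 0]
    - [0, 0, 0, 0]
    - [0, 0, 0, 0]

```text
time: 20.83
tool_pos: [0.4645, 0.1579, 0.0289]
tool_rot: [-0.0, 0.998, 0.056, 0.002]
contact_force: [-0.4, 0.1, -1.0]
gripper_width: 0.694
```

>>> jog_arm:
  targets:
    - [0, 0, 0, 0]
    - [0, 0, 0, 0]
    - [0, 0, 0, 0]
    - [0, 0, 0, 0]
    - [0, 0, 0, 0]
  fingers: 0

```text
time: 21.25
tool_pos: [0.4638, 0.1579, 0.0283]
tool_rot: [-0.0, 0.998, 0.057, 0.001]
contact_force: [-0.2, 0.4, 4.8]
gripper_width: 0.323
```

>>> jog_arm:
  targets:
    - [0, 0, 0, 0]
    - [0, 0, -0.03, 0]
    - [0, 0, -0.06, 0]
    - [0, 0, -0.09, 0]
    - [0, 0, -0.1, 0]

```text
time: 21.67
tool_pos: [0.4652, 0.1581, 0.1315]
tool_rot: [-0.0, 0.998, 0.057, 0.003]
contact_force: [0.7, 0.8, -0.5]
gripper_width: 0.322
```

```bash
python3 -c "
from h import *
go(.6185,.266,.127,6.5)"
```

```text
t 21.67 shift mm [164.5 -89.9   5.6] turn -0.0 cur yaw 6.5 j6 1.63
```

>>> jog_arm:
  targets:
    - [0.033, -0.018, 0, 0]
    - [0.066, -0.036, 0, 0]
    - [0.099, -0.054, 0, 0]
    - [0.132, -0.072, 0, 0]
    - [0.1655, -0.09, 0, 0]

```text
time: 22.08
tool_pos: [0.6176, 0.2665, 0.1249]
tool_rot: [0.0, 0.998, 0.057, -0.001]
contact_force: [0.1, 0.6, -1.1]
gripper_width: 0.318
```

>>> jog_arm:
  targets:
    - [0, 0, 0, 0]
    - [0, 0, 0.03, 0]
    - [0, 0, 0.06, 0]
    - [0, 0, 0.075, 0]
    - [0, 0, 0.083, 0]

```text
time: 22.5
tool_pos: [0.6139, 0.2647, 0.0389]
tool_rot: [0.001, 0.998, 0.057, -0.004]
contact_force: [-0.5, -0.6, -1.5]
gripper_width: 0.321
```

>>> jog_arm:
  targets:
    - [0, 0, 0, 0]
    - [0, 0, 0, 0]
    - [0, 0, 0, 0]
    - [0, 0, 0, 0]

```text
time: 22.83
tool_pos: [0.6187, 0.2662, 0.0467]
tool_rot: [-0.0, 0.998, 0.057, 0.002]
contact_force: [1.0, -0.1, -0.8]
gripper_width: 0.325
```

```bash
python3 look.py g11 round 240 290 .6185 .266 .0365 6.5
```

```text
side [(110, [201.3, 337.5], [[0.6045, 0.2882], [0.5861, 0.3233], [0.5826, 0.33]])]
top []
t 22.93 tcp [0.6184 0.2661 0.0462] F [ 0.8 -0.9 -1.1] w 0.327
t 22.93 shift mm [0.1 0.1 9.7] turn -0.0 cur yaw 6.5 j6 1.75
```

View pics/g11.png

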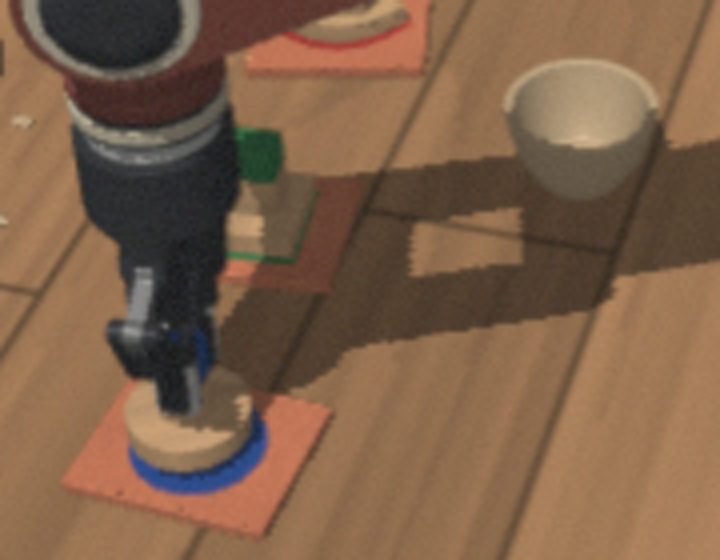

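>>> jog_arm:
  targets:
    - [-0.0015, 0.0015, 0.002, 0]
    - [-0.0015, 0.0015, 0.005, 0]
    - [-0.0015, 0.0015, 0.007, 0]
    - [-0.0015, 0.0015, 0.0085, 0]
    - [-0.0015, 0.0015, 0.0095, 0]

```text
time: 23.35
tool_pos: [0.6158, 0.264, 0.0364]
tool_rot: [0.0, 0.998, 0.057, -0.001]
contact_force: [-8.2, -2.3, 13.2]
gripper_width: 0.32
```

>>> jog_arm:
  targets:
    - [0, 0, 0, 0]
    - [0, 0, 0, 0]
    - [0, 0, 0, 0]
    - [0, 0, 0, 0]

```text
time: 23.68
tool_pos: [0.6158, 0.264, 0.0364]
tool_rot: [0.0, 0.998, 0.057, -0.001]
contact_force: [-6.3, -1.7, 9.0]
gripper_width: 0.317
```

>>> jog_arm:
  targets:
    - [0, 0, 0, 0]
    - [0, 0, 0, 0]
    - [0, 0, 0, 0]
    - [0, 0, 0, 0]
    - [0, 0, 0, 0]
  fingers: 0.7

```text
time: 24.1
tool_pos: [0.6158, 0.2641, 0.0344]
tool_rot: [0.0, 0.998, 0.057, -0.0]
contact_force: [-0.1, 0.2, -0.3]
gripper_width: 0.699
```

>>> jog_arm:
  targets:
    - [0, 0, -0.02, 0]
    - [0, 0, -0.05, 0]
    - [0, 0, -0.08, 0]
    - [0, 0, -0.1, 0]
    - [0, 0, -0.1, 0]

```text
time: 24.52
tool_pos: [0.6194, 0.2652, 0.1414]
tool_rot: [-0.001, 0.998, 0.057, 0.005]
contact_force: [0.8, 0.5, 1.2]
gripper_width: 0.7
```

>>> jog_arm:
  targets:
    - [-0.04, 0.01, -0.01, 0]
    - [-0.08, 0.02, -0.02, 0]
    - [-0.12, 0.03, -0.03, 0]
    - [-0.16, 0.04, -0.04, 0]
    - [-0.2, 0.05, -0.05, 0]

```text
time: 24.93
tool_pos: [0.4241, 0.1924, 0.1825]
tool_rot: [0.0, 0.998, 0.057, -0.001]
contact_force: [0.2, -0.1, 1.2]
gripper_width: 0.702
```

>>> jog_arm:
  targets:
    - [-0.03, 0.01, -0.01, 0]
    - [-0.06, 0.02, -0.02, 0]
    - [-0.06, 0.02, -0.02, 0]
    - [-0.06, 0.02, -0.02, 0]
    - [-0.06, 0.02, -0.02, 0]

```text
time: 25.35
tool_pos: [0.3691, 0.1665, 0.2033]
tool_rot: [-0.0, 0.998, 0.056, 0.0]
contact_force: [-0.1, 0.2, 0.3]
gripper_width: 0.699
```

Run:
```python
from h import *
I={n:cams.grab_frame(n) for n in ("side","top")}
for n in I: cv2.imwrite(f"pics/{n}F.png",I[n][:,:,::-1])
s=I["side"]; t=I["top"]
def c(i,u,v,w=45,h=38): return cv2.resize(i[v-h:v+h,u-w:u+w],(395,300),interpolation=cv2.INTER_CUBIC)
cv2.imwrite("pics/final.png",np.vstack([np.hstack([c(s,200,320),c(s,212,270)]),np.hstack([c(s,235,218),c(s,363,190)])])[:,:,::-1])
for k in HUE:
    print(k,{n:[(a,x.round(1).tolist(),plane(n,x,.057)[0][:2].round(4).tolist()) for a,x,_ in blobs(I[n],k,n)] for n in I})
```

```text
round {'side': [(141, [196.6, 311.7], [0.6184, 0.2656])], 'top': [(51, [208.9, 166.4], [0.6208, 0.2613])]}
square {'side': [(180, [211.4, 258.0], [0.6506, 0.0981])], 'top': [(63, [269.7, 156.3], [0.6542, 0.0931])]}
leaf {'side': [(133, [233.4, 209.5], [0.6659, -0.0943])], 'top': [(91, [339.4, 152.9], [0.67, -0.1007])]}
bar {'side': [(122, [362.8, 180.4], [0.3736, -0.3141]), (53, [368.5, 200.2], [0.3433, -0.2233])], 'top': [(124, [416.7, 260.4], [0.3752, -0.3203]), (104, [407.2, 265.8], [0.3597, -0.2942])]}
```

View pics/final.png

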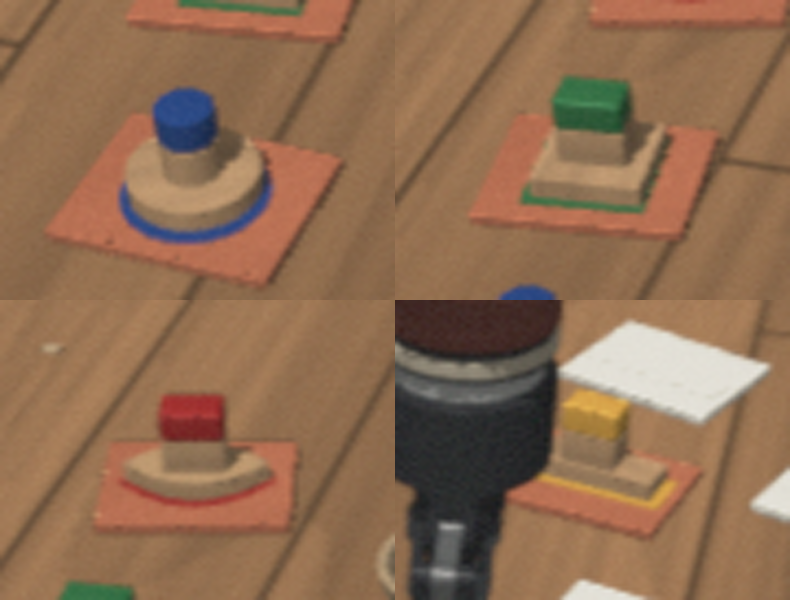

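All four stand upright on their own tiles with print showing round the feet. The round stamp's front blue margin looks wide, so I'll measure the margins. The visible print strip and the foot's lower edge lie in the same plane, so camera bias cancels.

Run:
```python
from h import *
S0=cv2.imread("pics/side0.png")[:,:,::-1].copy(); S=cv2.imread("pics/sideF.png")[:,:,::-1].copy()
yaw={"round":0,"square":6.5,"leaf":15,"bar":-13.5}
up=6
for k,(u,v) in {"round":(199,330),"square":(212,275),"leaf":(234,226),"bar":(363,197)}.items():
    w,h=32,24; out={}
    for nm,i in (("print",S0),("strip",S)):
        c=cv2.resize(i[v-h:v+h,u-w:u+w],None,fx=up,fy=up,interpolation=cv2.INTER_CUBIC)
        hsv=cv2.cvtColor(c,cv2.COLOR_RGB2HSV).astype(int); hh,ss=hsv[...,0],hsv[...,1]
        m={"round":(hh>100)&(hh<135)&(ss>70),"square":(hh>40)&(hh<95)&(ss>60),"leaf":((hh>=174)|(hh<=2))&(ss>150),"bar":(hh>=16)&(hh<=27)&(ss>140)}[k]
        n,lab,st,_=cv2.connectedComponentsWithStats(m.astype(np.uint8)); 
        if nm=="strip": st=st.copy(); st[:,4]*=(st[:,1]+st[:,3]>h*up)   # strip reaches the lower half
        out[nm]=lab==1+np.argmax(st[1:,4])
    a=np.radians(yaw[k]); R2=np.array([[np.cos(a),np.sin(a)],[-np.sin(a),np.cos(a)]])
    f=lambda p:plane("side",np.array(p,float)/up-.5*(1-1/up)+[u-w,v-h],.008)[:,:2]
    P=f(np.argwhere(out["print"])[:,::-1]); c0=P.mean(0)
    Q=[]
    for col in range(out["strip"].shape[1]):
        r=np.flatnonzero(out["strip"][:,col])
        if len(r): Q.append((col,r.min()-.5,r.max()+.5))
    Q=np.array(Q); top=(f(Q[:,[0,1]])-c0)@R2.T*1e3; bot=(f(Q[:,[0,2]])-c0)@R2.T*1e3
    L=(P-c0)@R2.T*1e3
    print(k,"print x %.0f..%.0f y %.0f..%.0f"%(*np.percentile(L[:,0],[.5,99.5]),*np.percentile(L[:,1],[.5,99.5])))
    for j in range(0,len(Q),max(1,len(Q)//11)): print("   inner",top[j].round(1),"outer",bot[j].round(1))
```

```text
round print x -33..34 y -34..33
   inner [33.5 10.2] outer [31.3 15.4]
   inner [22.7 19.9] outer [19.  28.9]
   inner [13.9 25.3] outer [10.8 32.9]
   inner [ 6.4 27.6] outer [ 3.8 33.9]
   inner [-0.2 27.7] outer [-2.8 34.1]
   inner [-6.3 26.6] outer [-8.8 33. ]
   inner [-12.   24.7] outer [-14.5  31. ]
   inner [-17.2  21.4] outer [-19.9  28.2]
   inner [-22.2  17.3] outer [-24.8  24.2]
   inner [-26.4  11.5] outer [-29.2  18.8]
   inner [-29.4   2.1] outer [-32.7  10.8]
   inner [-29.6 -14.9] outer [-34.9  -0.7]
square print x -31..32 y -32..31
   inner [31.7 27.7] outer [31.4 28.8]
   inner [26.9 25.3] outer [25.2 31.3]
   inner [21.3 25.7] outer [19.9 31.1]
   inner [16.  25.5] outer [14.5 30.9]
   inner [10.3 26.4] outer [ 9.  31.3]
   inner [ 4.9 26.2] outer [ 3.5 31.6]
   inner [-0.6 26.5] outer [-1.9 31.4]
   inner [-6.  26.3] outer [-7.3 31.2]
   inner [-11.5  26.7] outer [-12.6  31.1]
   inner [-17.  27.] outer [-18.1  31.4]
   inner [-22.4  26.8] outer [-23.4  31.2]
   inner [-27.7  26.7] outer [-28.8  31. ]
leaf print x -40..40 y -24..24
   inner [15.3 19.8] outer [15
[... 296 characters left out ...]
 20.5] outer [ 8.4 22.6]
   inner [ 7.6 21.2] outer [ 7.5 22.6]
   inner [ 6.8 21.2] outer [ 6.7 22.6]
   inner [ 5.9 21.9] outer [ 5.9 22.6]
   inner [ 5.  22.6] outer [ 5.  23.3]
bar print x -48..49 y -19..19
   inner [33.8 16.2] outer [33.1 17.7]
   inner [27.6 10.9] outer [23.9 19.3]
   inner [19. 11.] outer [15.4 19.3]
   inner [10.5 11.1] outer [ 7.  19.3]
   inner [ 2.  11.1] outer [-1.2 18.6]
   inner [-6.4 11.2] outer [-9.9 19.4]
   inner [-14.5  10.4] outer [-18.   18.7]
   inner [-22.9  10.5] outer [-26.3  18.7]
   inner [-31.6  11.3] outer [-34.7  18.8]
   inner [-39.4   9.8] outer [-42.7  18. ]
   inner [-39.5 -10.5] outer [-48.9  12.9]
   inner [-44.6 -18.9] outer [-48.5  -8.9]
```

Both feet sit slightly far from the camera: round by about (+1.6, −4) mm and bar by about (+3, −4) mm in their tile axes. Square (about −2) and leaf (about −1) are fine. There is plenty of time, so I'll nudge round and bar.

>>> jog_arm:
  targets:
    - [0.04, -0.011, 0, 0]
    - [0.08, -0.022, 0, 0]
    - [0.12, -0.033, 0, 0]
    - [0.16, -0.044, 0, 0]
    - [0.2, -0.055, 0, 0]

```text
time: 25.87
tool_pos: [0.5636, 0.2448, 0.2011]
tool_rot: [0.0, 0.998, 0.057, -0.002]
contact_force: [-0.3, -0.5, -0.0]
gripper_width: 0.696
```

>>> jog_arm:
  targets:
    - [0.03, -0.008, 0, 0]
    - [0.06, -0.015, 0, 0]
    - [0.06, -0.015, 0.02, 0]
    - [0.06, -0.015, 0.04, 0]
    - [0.06, -0.015, 0.06, 0]

```text
time: 26.28
tool_pos: [0.6205, 0.2659, 0.1404]
tool_rot: [0.0, 0.998, 0.057, -0.001]
contact_force: [0.4, 0.2, -0.6]
gripper_width: 0.698
```

>>> jog_arm:
  targets:
    - [0, 0, 0, 0]
    - [0, 0, 0, 0]
    - [0, 0, 0, 0]
    - [0, 0, 0, 0]
    - [0, 0, 0, 0]

```text
time: 26.7
tool_pos: [0.6205, 0.2658, 0.1458]
tool_rot: [-0.0, 0.998, 0.057, 0.001]
contact_force: [-0.4, -0.0, 0.7]
gripper_width: 0.701
```

```bash
python3 -c "
from h import *
go(.6158,.264,.036,6.5)"
```

```text
t 26.70 shift mm [ -5.2   1.3 109.8] turn -0.0 cur yaw 6.5 j6 1.75
```

>>> jog_arm:
  targets:
    - [-0.005, 0.0013, 0.025, 0]
    - [-0.005, 0.0013, 0.055, 0]
    - [-0.005, 0.0013, 0.085, 0]
    - [-0.005, 0.0013, 0.1, 0]
    - [-0.005, 0.0013, 0.109, 0]

```text
time: 27.12
tool_pos: [0.6133, 0.2632, 0.0327]
tool_rot: [0.0, 0.998, 0.057, -0.001]
contact_force: [-0.4, 0.1, -0.1]
gripper_width: 0.699
```

>>> jog_arm:
  targets:
    - [0, 0, 0, 0]
    - [0, 0, 0, 0]
    - [0, 0, 0, 0]
    - [0, 0, 0, 0]
    - [0, 0, 0, 0]

```text
time: 27.53
tool_pos: [0.6158, 0.264, 0.0368]
tool_rot: [-0.0, 0.998, 0.057, 0.002]
contact_force: [0.3, -0.4, 0.3]
gripper_width: 0.701
```

>>> jog_arm:
  targets:
    - [0, 0, 0, 0]
    - [0, 0, 0, 0]
    - [0, 0, 0, 0]
    - [0, 0, 0, 0]
    - [0, 0, 0, 0]
  fingers: 0

```text
time: 27.95
tool_pos: [0.615, 0.2638, 0.0355]
tool_rot: [-0.0, 0.998, 0.057, 0.0]
contact_force: [-1.3, 0.7, 2.4]
gripper_width: 0.325
```

>>> jog_arm:
  targets:
    - [0, 0, -0.004, 0]
    - [0, 0, -0.006, 0]
    - [-0.0007, -0.003, -0.006, 0]
    - [-0.0007, -0.003, -0.006, 0]
    - [-0.0007, -0.003, -0.006, 0]

```text
time: 28.37
tool_pos: [0.6131, 0.2665, 0.0404]
tool_rot: [0.0, 0.998, 0.057, -0.0]
contact_force: [-0.4, -0.4, -2.0]
gripper_width: 0.322
```

>>> jog_arm:
  targets:
    - [0, 0, 0.001, 0]
    - [0, 0, 0.003, 0]
    - [0, 0, 0.005, 0]
    - [0, 0, 0.006, 0]
    - [0, 0, 0.006, 0]

```text
time: 28.78
tool_pos: [0.6136, 0.2665, 0.0355]
tool_rot: [0.0, 0.998, 0.057, -0.0]
contact_force: [-3.2, 0.0, 3.8]
gripper_width: 0.322
```

>>> jog_arm:
  targets:
    - [0, 0, 0, 0]
    - [0, 0, 0, 0]
    - [0, 0, 0, 0]
    - [0, 0, 0, 0]
    - [0, 0, 0, 0]
  fingers: 0.7

```text
time: 29.2
tool_pos: [0.6135, 0.2664, 0.0346]
tool_rot: [0.0, 0.998, 0.057, -0.0]
contact_force: [0.6, 0.6, -0.1]
gripper_width: 0.701
```

>>> jog_arm:
  targets:
    - [0, 0, -0.02, 0]
    - [0, 0, -0.05, 0]
    - [0, 0, -0.08, 0]
    - [0, 0, -0.1, 0]
    - [0, 0, -0.1, 0]

```text
time: 29.62
tool_pos: [0.617, 0.2676, 0.1417]
tool_rot: [-0.001, 0.998, 0.057, 0.005]
contact_force: [0.5, -0.0, 1.6]
gripper_width: 0.701
```

```bash
python3 -c "
from h import *
go(.3696,-.3163,.136,-13.5)"
```

```text
t 29.62 shift mm [-311.8  552.2    1.3] turn 20.0 cur yaw 6.5 j6 1.76
```

>>> jog_arm:
  targets:
    - [-0.0195, 0.0345, 0, 0]
    - [-0.039, 0.069, 0, 0]
    - [-0.0585, 0.1035, 0, 0]
    - [-0.078, 0.138, 0, 0]
    - [-0.0975, 0.1725, 0, 0]

```text
time: 30.03
tool_pos: [0.5346, 0.0827, 0.1336]
tool_rot: [0.0, 0.998, 0.057, -0.001]
contact_force: [0.8, -0.8, 1.2]
gripper_width: 0.701
```

>>> jog_arm:
  targets:
    - [-0.0195, 0.0345, 0, 0]
    - [-0.039, 0.069, 0, 0]
    - [-0.0585, 0.1035, 0, 0]
    - [-0.078, 0.138, 0, 0]
    - [-0.0975, 0.1725, 0, 0]

```text
time: 30.45
tool_pos: [0.4573, -0.0996, 0.134]
tool_rot: [-0.0, 0.998, 0.057, -0.0]
contact_force: [0.7, 0.0, -0.5]
gripper_width: 0.702
```

>>> jog_arm:
  targets:
    - [-0.0195, 0.0345, 0, 0]
    - [-0.039, 0.069, 0, 0]
    - [-0.0585, 0.1035, 0, 0]
    - [-0.078, 0.138, 0, 0]
    - [-0.0975, 0.1725, 0, 0]

```text
time: 30.87
tool_pos: [0.3799, -0.2821, 0.1341]
tool_rot: [-0.0, 0.998, 0.056, -0.0]
contact_force: [1.0, -0.6, -0.4]
gripper_width: 0.696
```

>>> jog_arm:
  targets:
    - [-0.019, 0.035, 0, 6]
    - [-0.019, 0.035, 0, 12]
    - [-0.019, 0.035, 0, 17]
    - [-0.019, 0.035, 0, 20]
    - [-0.019, 0.035, 0, 20]

```text
time: 31.28
tool_pos: [0.3658, -0.3177, 0.1338]
tool_rot: [-0.0, 0.993, -0.119, -0.001]
contact_force: [0.5, -0.2, -0.4]
gripper_width: 0.701
```

>>> jog_arm:
  targets:
    - [0, 0, 0, 0]
    - [0, 0, 0, 0]
    - [0, 0, 0, 0]
    - [0, 0, 0, 0]
    - [0, 0, 0, 0]

```text
time: 31.7
tool_pos: [0.3665, -0.3175, 0.1348]
tool_rot: [0.0, 0.993, -0.117, -0.0]
contact_force: [0.1, 0.6, -0.4]
gripper_width: 0.699
```

```bash
python3 -c "
from h import *
go(.3696,-.3163,.036,-13.5)"
```

```text
t 31.70 shift mm [ 2.7 -1.9 98.8] turn 0.0 cur yaw -13.5 j6 0.94
```

>>> jog_arm:
  targets:
    - [0.0027, -0.002, 0.02, 0]
    - [0.0027, -0.002, 0.05, 0]
    - [0.0027, -0.002, 0.075, 0]
    - [0.0027, -0.002, 0.09, 0]
    - [0.0027, -0.002, 0.098, 0]

```text
time: 32.12
tool_pos: [0.3683, -0.3148, 0.0341]
tool_rot: [-0.001, 0.993, -0.117, -0.002]
contact_force: [-0.1, 0.0, 0.2]
gripper_width: 0.703
```

>>> jog_arm:
  targets:
    - [0, 0, 0, 0]
    - [0, 0, 0, 0]
    - [0, 0, 0, 0]
    - [0, 0, 0, 0]
    - [0, 0, 0, 0]

```text
time: 32.53
tool_pos: [0.3703, -0.3172, 0.0382]
tool_rot: [0.001, 0.993, -0.118, 0.001]
contact_force: [0.1, 0.7, 0.1]
gripper_width: 0.697
```

>>> jog_arm:
  targets:
    - [0, 0, 0, 0]
    - [0, 0, 0, 0]
    - [0, 0, 0, 0]
    - [0, 0, 0, 0]
    - [0, 0, 0, 0]
  fingers: 0

```text
time: 32.95
tool_pos: [0.3698, -0.3166, 0.0373]
tool_rot: [0.0, 0.993, -0.118, 0.0]
contact_force: [-1.1, 0.5, 2.7]
gripper_width: 0.28
```

>>> jog_arm:
  targets:
    - [0, 0, -0.004, 0]
    - [0, 0, -0.006, 0]
    - [-0.0025, -0.0033, -0.006, 0]
    - [-0.0025, -0.0033, -0.006, 0]
    - [-0.0025, -0.0033, -0.006, 0]

```text
time: 33.37
tool_pos: [0.3676, -0.3121, 0.0425]
tool_rot: [-0.0, 0.993, -0.118, -0.0]
contact_force: [1.0, -0.2, -0.8]
gripper_width: 0.282
```

>>> jog_arm:
  targets:
    - [0, 0, 0.001, 0]
    - [0, 0, 0.003, 0]
    - [0, 0, 0.005, 0]
    - [0, 0, 0.006, 0]
    - [0, 0, 0.006, 0]

```text
time: 33.78
tool_pos: [0.3679, -0.3126, 0.0373]
tool_rot: [-0.0, 0.993, -0.118, -0.0]
contact_force: [-2.2, 1.1, 4.0]
gripper_width: 0.285
```

>>> jog_arm:
  targets:
    - [0, 0, 0, 0]
    - [0, 0, 0, 0]
    - [0, 0, 0, 0]
    - [0, 0, 0, 0]
    - [0, 0, 0, 0]
  fingers: 0.7

```text
time: 34.2
tool_pos: [0.3678, -0.3125, 0.0367]
tool_rot: [-0.0, 0.993, -0.118, -0.0]
contact_force: [-0.2, 0.3, -0.0]
gripper_width: 0.7
```

>>> jog_arm:
  targets:
    - [0, 0, -0.02, 0]
    - [0, 0, -0.05, 0]
    - [0, 0, -0.08, 0]
    - [0, 0, -0.11, 0]
    - [0, 0, -0.13, 0]

```text
time: 34.62
tool_pos: [0.3686, -0.3134, 0.1701]
tool_rot: [0.001, 0.993, -0.118, 0.001]
contact_force: [-0.5, -1.2, 0.0]
gripper_width: 0.697
```

>>> jog_arm:
  targets:
    - [0, 0.03, 0, 0]
    - [0, 0.06, 0, 0]
    - [0, 0.09, 0, 0]
    - [0, 0.12, 0, 0]
    - [0, 0.15, 0, 0]

```text
time: 35.03
tool_pos: [0.3323, -0.4597, 0.1667]
tool_rot: [0.0, 0.993, -0.118, 0.0]
contact_force: [0.1, 0.7, 0.6]
gripper_width: 0.704
```

>>> jog_arm:
  targets:
    - [0, 0, 0, 0]
    - [0, 0, 0, 0]
    - [0, 0, 0, 0]
    - [0, 0, 0, 0]

```text
time: 35.37
tool_pos: [0.333, -0.4574, 0.1665]
tool_rot: [-0.0, 0.993, -0.117, -0.0]
contact_force: [0.2, 0.8, 0.1]
gripper_width: 0.698
```

Run:
```python
from h import *
I={n:cams.grab_frame(n) for n in ("side","top")}
for n in I: cv2.imwrite(f"pics/{n}G.png",I[n][:,:,::-1])
s=I["side"]
def c(i,u,v,w=45,h=38): return cv2.resize(i[v-h:v+h,u-w:u+w],(395,300),interpolation=cv2.INTER_CUBIC)
cv2.imwrite("pics/final2.png",np.vstack([np.hstack([c(s,200,320),c(s,363,190)]),cv2.resize(s[130:430,130:525],(790,600))[::2,::1][:300]])[:,:,::-1])
old={n:cv2.imread(f"pics/{n}F.png")[:,:,::-1].copy() for n in I}
for k in ("round","bar"):
    for n in I:
        for nm,i in (("old",old[n]),("new",I[n])): print(k,n,nm,[(a,x.round(1).tolist(),plane(n,x,.057)[0][:2].round(4).tolist()) for a,x,_ in blobs(i,k,n)])
print(manip.state()["tool_pos"],manip.state()["time"])
```

```text
round side old [(141, [196.6, 311.7], [0.6184, 0.2656])]
round side new [(143, [196.6, 312.7], [0.6175, 0.2683])]
round top old [(51, [208.9, 166.4], [0.6208, 0.2613])]
round top new [(53, [208.0, 166.6], [0.6203, 0.264])]
bar side old [(122, [362.8, 180.4], [0.3736, -0.3141]), (53, [368.5, 200.2], [0.3433, -0.2233])]
bar side new [(124, [363.2, 180.9], [0.3719, -0.3117])]
bar top old [(124, [416.7, 260.4], [0.3752, -0.3203]), (104, [407.2, 265.8], [0.3597, -0.2942])]
bar top new [(126, [415.4, 261.2], [0.3728, -0.3167])]
[ 0.33317356 -0.45741424  0.16673879] 35.4667
```

```bash
python3 -c "
from plant import manip
print(manip.job_done())"
```

```text
the job is handed in; nothing more can be done
None
```

All four stamps stand upright on their own tiles, released, with the arm clear. I handed the job in at about 35 s of the 112 s allowed. The bowls and white tiles were never touched, though I took no numeric check of the bowls' positions.

**Re-placing:** After the first placings, the strip of print showing in front of each foot put round about (+1.6, −4) mm off and bar about (+3, −4) mm off. I gripped both again and moved them by about those amounts. Square and leaf were within about 1–3 mm and were left alone.

**Last check:** I compared each handle with its print, as (x, y) offsets:

| Stamp | Top camera | Side camera |
|---|---|---|
| Round | (+1, −2) mm | (+1, −3) mm |
| Bar | (+1, 0) mm | (+4, −2) mm |
| Square | (−1, −2) mm | (−1, −3) mm |
| Leaf | (+1, −2.5) mm | (0, −2) mm |

The two cameras disagree by 5–6 mm in absolute position. They also differ by up to about 3 mm in these offsets, so the offsets carry that uncertainty.

**What disagreed or failed:**
- Setting the leaf stamp down overshot and hit the tile with a brief 66 N at the wrist. That is under the 120 N limit, and I descended more slowly after it.
- I tried to view a picture after the re-placing, but the 16-picture limit was reached. Round and bar were therefore confirmed by colour measurement only in their final positions.

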